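Set out the test parts on their outlined mats

ROBOT

A 6-joint arm with a two-finger parallel gripper is mounted at the origin on a cart in front of the work surface, level with it; the furniture and walls round the work are solid. World frame = base frame: x ahead of the robot, y to its left, z up, the work surface at z = 0. Lengths are in m, angles in rad, forces in N, time in s.
With the tool pointing down it reaches from about 0.35 to 0.95 m from the base axis. Payload 17.4 kg.
Tool frame: the origin (TCP) lies on the centre line of the jaws, within the pads' length; the fingertips stand 14 mm ahead of it and the grasp point (between the pads) lies 5 mm behind it; y points along the fingers, x is the direction in which the jaws open and shut, and the axes are right-handed (so a half turn about y gives the same grasp; the last joint's range is limited). The gripper opens to 93 mm and grips with 3 to 60 N. Pads are 15 mm wide; open, the fingers measure 128 mm over their backs; the gripper's body (75 mm by 188 mm) begins 65 mm behind the grasp point.
Start: joints at [1.223, 0.116, 1.442, -0, 1.584, -0.038], TCP at [0.206, 0.643, 0.233] pointing down, gripper open.
Joint ranges: [-2.83, 2.83], [-0.83, 2.19], [0.07, 2.5], [-1.14, 4.28], [0.01, 3], [-2.97, 2.97]. Speed limits (rad/s): [1.89, 1.89, 2.22, 3.14, 3.14, 3.14].

INTERFACE

Orientations are given as a unit quaternion [x, y, z, w].
In Python, from plant import arm gives the robot as it stands. The module is installed in compiled form; this text tells all that it offers.
- The arm moves only by the shell command python3 -m pendant 'ROWS'. ROWS is JSON, a list of rows, each a list of 3 entries, a list of its own where there are three numbers: the shift along the tool's x, y, z in mm, then the turn, a rotation vector about the tool's x, y, z in rad, then the closure, from 0 (fully open) to 1 (shut). In form: [[[x, y, z], [rx, ry, rz], fingers], ...]. A call has 1 to 8 rows; each row shifts and turns the commanded pose from where the row before left it, along the tool's axes as they then stand; what a row does not reach is not made up. A row lasts 1/10 s, in which the tool goes at most 50 mm and 8.59 degrees, less where a joint would pass 70% of its speed; a pose out of reach is approached as far as the arm can. A call is refused whole if a number of a shift passes 50 or a number of a turn 0.15, either way. A call with a gripper value outside its range is refused whole. The fingers move at their own pace and stop on an object; the grip force is fixed at half the most. Time passes only in rows, so rows that do not move let the fingers close. It gives the time, the measured TCP pose, the force and the opening at its end, in the units of the state.
- arm.observe(): the state, without advancing time (a new reading comes with each control period).
- arm.read_camera(name): name is "scene" or "top" or "wrist"; returns the picture (400x640x3 uint8, red, green, blue); there is no depth.
- arm.get_calibration(name): a dict with "fx", "fy", "cx", "cy" (pixels), "dist_coeffs" ([k1, k2, p1, p2, k3] as OpenCV has them; the pictures are not rectified), "R" (3x3) and "t" (3): a world point X has camera coordinates R X + t. Camera axes: x right, y down, z forward; pixel columns grow to the right and rows downward; lengths in m; the calibration is good to about 2 mm. A picture is of the moment at which its call begins: read the wrist's pose just before it. get_calibration takes no time and is no camera call; for the wrist camera it gives the pose at the moment of the call.
- arm.job_done(): hands the job in, once; it reports no verdict.
The state is a dict: "time": time; "q": joint angles; "qd": joint speeds; "joint_efforts": joint torques, N m; "tool_pos": TCP position; "eef_rot": TCP orientation; "force": force on the tool from outside, world axes, zero at the start; "moment": the same for the moment, N m; "grip_width": finger opening in m.
Only numpy, scipy, OpenCV 4.12 (cv2) and the standard library are available. Lean on these libraries where they do the work, as an engineer would, in place of code of your own. Each camera call takes 0.05 s, during which the arm holds its last target.

TASK

Set out the bench for the next test: put the white beaker, the black loupe, the small carton with red bands and the white terminal strip on the four grey mats, each upright and centred on the yellow outline that matches it in shape and size, with the carton and the terminal strip lined up along their oblong outlines (either way round). Do not tip over the beaker or the loupe, and leave the roll of black tape and the red-handled cutters where they are.

Things in the scene. Friction and masses are not known exactly. Their poses are not given: they have to be found in the camera images.
- cup_mid (a point): Open white plastic beaker, 0.045 kg, standing loose, mouth up: 52 mm across at the rim, about 47 mm at the foot, 70 mm tall. It can be held round the outside. The point is on its vertical axis, half-way up, z up.
- eyeglass_mid (a point): Black eye loupe, a round cup 33 mm in diameter at its widest and 31 mm tall, 0.05 kg, standing loose, open end up. The point is on its vertical axis, half-way up, z up.
- carton_mid (a point): Small closed cream carton with red bands, 0.05 kg, lying loose: 40 mm wide along its x axis, 62 mm long along its y axis, 24 mm tall. The point is at its centre, half-way up, z up.
- strip_mid (a point): White screw-terminal strip (a row of six white blocks on a flat base), 0.03 kg, lying loose, blocks up: 18 mm wide along its x axis, 72 mm long along its y axis, 17 mm tall. The point is at its centre, half-way up, z up.
- mat_cup_top (a point): Large round grey mat, 84 mm in diameter, 5 mm thick, fixed to the table, with a yellow outline ring round a dark disc 53 mm in diameter: the place of the beaker. The point is at the centre of the mat's top face, 5 mm above the table, z up.
- mat_eyeglass_top (a point): Small round grey mat, 68 mm in diameter, 5 mm thick, fixed to the table, with a yellow outline ring round a dark disc 34 mm in diameter: the place of the loupe. The point is at the centre of the mat's top face, 5 mm above the table, z up.
- mat_carton_top (a point): Broad oblong grey mat, 62 x 84 mm, 5 mm thick, fixed to the table, with a yellow outline round a dark oblong 41 x 63 mm: the place of the carton. The point is at the centre of the mat's top face, 5 mm above the table, z up, y along its long side.
- mat_strip_top (a point): Narrow oblong grey mat, 46 x 98 mm, 5 mm thick, fixed to the table, with a yellow outline round a dark oblong 19 x 73 mm: the place of the terminal strip. The point is at the centre of the mat's top face, 5 mm above the table, z up, y along its long side.
- tape_mid (a point): Roll of black insulating tape lying flat and loose among the other things, 66 mm in diameter, 19 mm tall; it has no mat and stays where it is. The point is at its centre, half-way up, z up.
- cutters_mid (a point): Red-handled side cutters lying loose to the right of the other things, 51 x 144 mm, 144 mm along its y axis, 11 mm tall; they have no mat and stay where they are. Behind them stands the fixed test instrument, 225 mm tall, its front at x = 0.53 m and its left side at y = -0.11 m. The point is at its centre, half-way up, z up.
Mind the look-alikes: they are no part of the job. Leave any green or turquoise look-alike of the part that bears eyeglass_mid alone.

How it is judged:
At the end, for the whole second after the job is handed in: Each of the four things rests released on its own mat, its centre within 12 mm of the outline's centre, its foot flat on the mat (height within 4 mm, tilt under 0.1 rad); the lengths of the carton and the terminal strip are within 0.2 rad of their outlines', either way round (horizontal distance between cup_mid and mat_cup_top below 0.012 m and z of cup_mid in the frame of mat_cup_top between 0.031 and 0.039 m and angle between each of cup_mid, eyeglass_mid, carton_mid, strip_mid's own z axis and vertical below 0.1 rad and linear speed of each of cup, eyeglass, carton, strip below 0.02 m/s and horizontal distance between eyeglass_mid and mat_eyeglass_top below 0.012 m and z of eyeglass_mid in the frame of mat_eyeglass_top between 0.0115 and 0.0195 m and horizontal distance between carton_mid and mat_carton_top below 0.012 m and z of carton_mid in the frame of mat_carton_top between 0.008 and 0.016 m and angle between the y axis of carton_mid and the y axis of mat_carton_top, either way round below 0.2 rad and horizontal distance between strip_mid and mat_strip_top below 0.012 m and z of strip_mid in the frame of mat_strip_top between 0.0045 and 0.0125 m and angle between the y axis of strip_mid and the y axis of mat_strip_top, either way round below 0.2 rad); the robot touches nothing.
It fails at once if the roll of tape moves more than 30 mm from where it lay (distance of tape_mid from where it was at the start of the episode above 0.03 m).
It fails at once if the side cutters moves more than 30 mm from where it lay (distance of cutters_mid from where it was at the start of the episode above 0.03 m).
It fails at once if the beaker is tipped over (angle between cup_mid's own z axis and vertical above 0.8 rad).
It fails at once if the loupe is tipped over (angle between eyeglass_mid's own z axis and vertical above 0.8 rad).
It also fails if it takes over 114 s, if anything falls off the work surface, if the arm or the gripper's body presses on something with over 40 N, if the wrist force passes 120 N, or if a joint passes its speed limit or range.

## Working session

There is one attempt and no reset: what is moved stays moved. The work goes in short steps, Python scripts to look and compute and a shell command to move; the robot and the scene stay as the last step left them, time stands still between calls to the robot, and variables do not carry over. Pictures are saved under pics/ and viewed, and the job is handed in when it is done.

```bash
mkdir -p pics
cat > h.py <<'E'
import numpy as np, cv2, json
from plant import arm
def shot(name,fn):
    cal=arm.get_calibration(name); im=arm.read_camera(name)
    cv2.imwrite(f'pics/{fn}.png',im[:,:,::-1]); json.dump({k:np.asarray(v).tolist() for k,v in cal.items()},open(f'pics/{fn}.json','w'))
    return im,cal
def cal(fn):
    return {k:np.array(v) for k,v in json.load(open(f'pics/{fn}.json')).items()}
def ray(c,px):
    K=np.array([[c['fx'],0,c['cx']],[0,c['fy'],c['cy']],[0,0,1]],float)
    u=cv2.undistortPoints(np.array(px,float).reshape(-1,1,2),K,np.array(c['dist_coeffs'],float)).reshape(-1,2)
    R=np.array(c['R']);t=np.array(c['t'])
    d=np.c_[u,np.ones(len(u))]@R; o=-R.T@t
    return o,d/np.linalg.norm(d,axis=1,keepdims=True)
def onz(c,px,z):
    o,d=ray(c,px); return o+d*((z-o[2])/d[:,2])[:,None]
def proj(c,X):
    K=np.array([[c['fx'],0,c['cx']],[0,c['fy'],c['cy']],[0,0,1]],float)
    R=np.array(c['R']);t=np.array(c['t'])
    return cv2.projectPoints(np.array(X,float).reshape(-1,3),cv2.Rodrigues(R)[0],t,K,np.array(c['dist_coeffs'],float))[0].reshape(-1,2)
def tri(cs,ps):
    A=np.zeros((3,3));b=np.zeros(3)
    for c,p in zip(cs,ps):
        o,d=ray(c,[p]);d=d[0];M=np.eye(3)-np.outer(d,d);A+=M;b+=M@o
    return np.linalg.solve(A,b)
def crop(fn,x0,y0,x1,y1,out,s=4):
    im=cv2.imread(f'pics/{fn}.png')[y0:y1,x0:x1]
    im=cv2.resize(im,None,fx=s,fy=s,interpolation=cv2.INTER_CUBIC)
    for x in range((x0+9)//10*10,x1,10):
        cv2.line(im,((x-x0)*s,0),((x-x0)*s,6 if x%50 else 14),(0,0,255),1)
        if x%20==0: cv2.putText(im,str(x),((x-x0)*s,24),0,.4,(0,0,255),1)
    for y in range((y0+9)//10*10,y1,10):
        cv2.line(im,(0,(y-y0)*s),(6,(y-y0)*s),(0,0,255),1)
        if y%20==0: cv2.putText(im,str(y),(8,(y-y0)*s+4),0,.4,(0,0,255),1)
    cv2.imwrite(f'pics/{out}.png',im)
E
python3 - <<'E'
from h import *
print({k:np.round(v,4).tolist() for k,v in arm.observe().items()})
for n in ('scene','top','wrist'):
    im,c=shot(n,n+'0'); print(n,-np.array(c['R']).T@c['t'],np.round(c['R'],3).tolist(),c['fx'])
E
```

```text
{'time': 0.0, 'q': [1.2232, 0.1165, 1.4423, 0.0, 1.584, -0.0378], 'qd': [0.0002, -0.0017, 0.0001, 0.0001, 0.0015, -0.0012], 'joint_efforts': [-0.0011, -72.1267, -62.2631, 0.0781, 0.0236, -0.0001], 'tool_pos': [0.2057, 0.6427, 0.2319], 'eef_rot': [0.5714, 0.4165, -0.4172, -0.5709], 'force': [-0.3525, 0.6886, 0.5024], 'moment': [-0.0223, 0.0133, -0.0237], 'grip_width': 0.0929}
scene [ 0.05088042 -0.6839336   0.4431495 ] [[0.827, -0.563, 0.004], [-0.224, -0.335, -0.915], [0.516, 0.756, -0.403]] 418.05563841100985
top [0.40928391 0.06173104 1.15709093] [[0.022, -1.0, 0.022], [-0.99, -0.024, -0.14], [0.14, -0.019, -0.99]] 408.18869517797265
wrist [0.12506505 0.66809572 0.38444438] [[0.305, 0.952, -0.001], [0.909, -0.29, 0.3], [0.285, -0.092, -0.954]] 351.3401560368452
```

View pics/scene0.png

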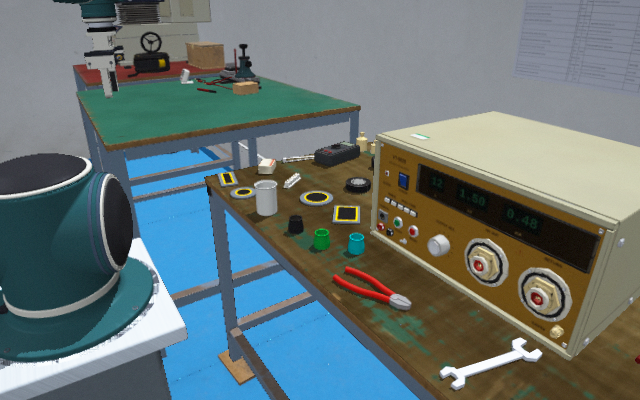

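View pics/top0.png

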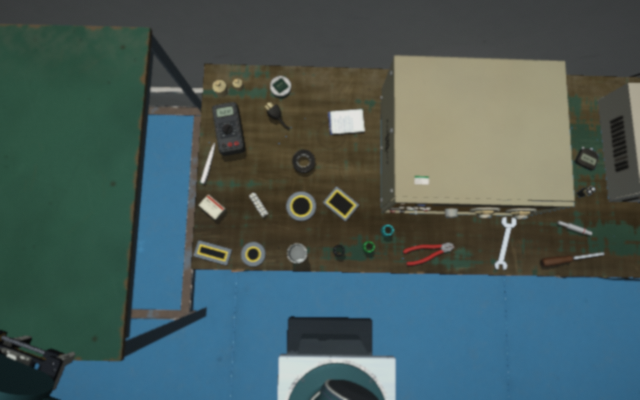

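View pics/wrist0.png

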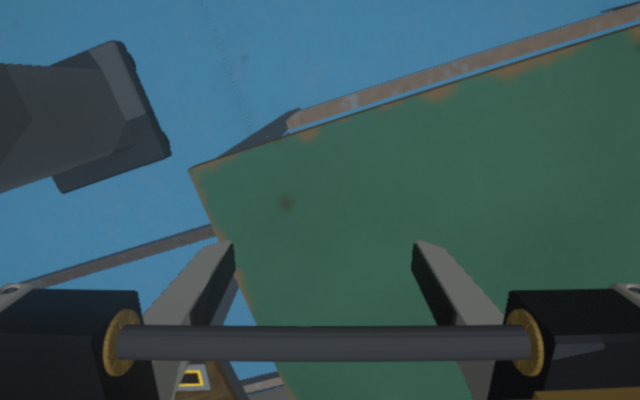

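The top view shows: carton (211,207), strip (258,205), beaker (297,253), black loupe (339,252). The look-alikes are green (369,246) and turquoise (389,230). Mats: strip (212,252), loupe (253,254), beaker (301,206), carton (341,203). The tape is at (303,161) and the cutters at about (430,253). Next I'll enlarge crops.

Run:
```python
from h import *
crop('top0',185,145,385,275,'c_top',4)
crop('scene0',205,140,385,270,'c_scene',4)
```

```text
(no output)
```

View pics/c_top.png

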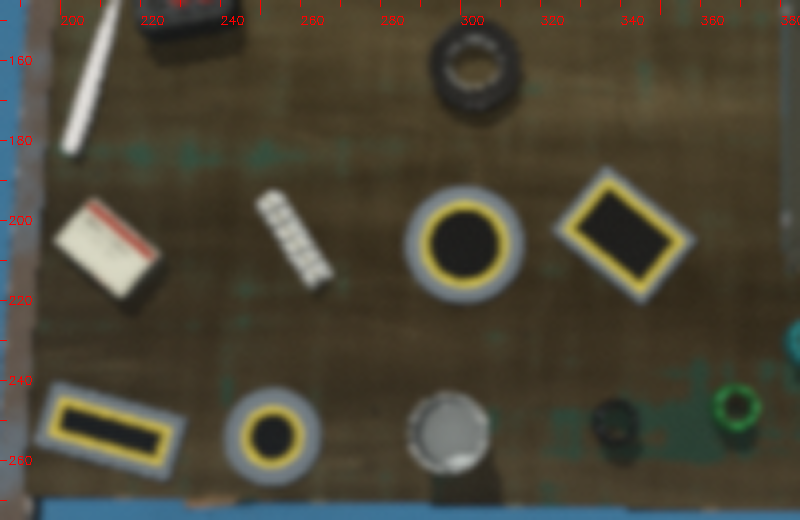

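View pics/c_scene.png

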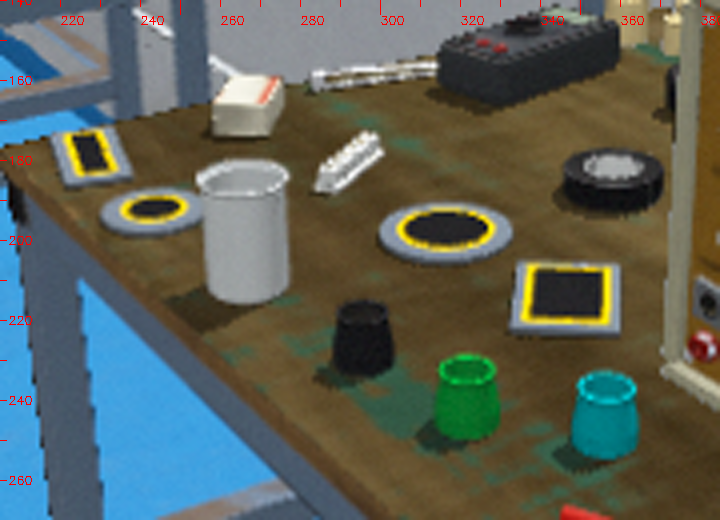

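Run:
```python
from h import *
t=cal('top0');s=cal('scene0')
P=lambda x,y:(185+x/4,145+y/4); Q=lambda x,y:(205+x/4,140+y/4)
T={'matcup':(464,244,5),'matloupe':(272,436,5),'matstrip':(111,426,5),'matcarton':(624,235,5),'carton':(108,247,24),'strip':(294,239,15),'cuprim':(448,432,70),'louperim':(615,421,31),'tape':(474,64,19)}
S={'matcup':(446,229),'matloupe':(154,208),'matstrip':(91,154),'matcarton':(567,293),'carton':(249,94),'cuprim':(243,177),'louperim':(362,308),'tape':(613,165)}
for k,(x,y,z) in T.items():
    print(k,'z-assumed',onz(t,[P(x,y)],z/1e3)[0].round(4), 'tri',tri([t,s],[P(x,y),Q(*S[k])]).round(4) if k in S else '')
def ang(a,b,z,n):
    p=onz(t,[P(*a),P(*b)],z);d=p[1]-p[0];print(n,np.degrees(np.arctan2(d[1],d[0])),np.linalg.norm(d))
ang((60,394+10),(170,434),.005,'?')
ang((62,413),(164,442),.005,'matstrip long')
ang((270,195),(318,283),.015,'strip long')
ang((605,190),(672,240),.005,'matcarton long up')
ang((575,226),(640,280),.005,'matcarton long low')
ang((55,240),(122,298),.024,'carton long low')
ang((95,198),(160,252),.024,'carton long up')
```

```text
matcup z-assumed [0.5608 0.1082 0.005 ] tri [0.561  0.1079 0.0067]
matloupe z-assumed [0.4224 0.238  0.005 ] tri [0.4228 0.2375 0.007 ]
matstrip z-assumed [0.4268 0.3503 0.005 ] tri [0.4264 0.3505 0.005 ]
matcarton z-assumed [ 0.5701 -0.0056  0.005 ] tri [ 0.57   -0.0056  0.0077]
carton z-assumed [0.5501 0.355  0.024 ] tri [0.5509 0.3553 0.0221]
strip z-assumed [0.5601 0.2274 0.015 ] tri 
cuprim z-assumed [0.4269 0.1124 0.07  ] tri [0.4272 0.1121 0.0719]
louperim z-assumed [0.4375 0.     0.031 ] tri [ 4.381e-01 -1.000e-04  3.400e-02]
tape z-assumed [0.6887 0.1044 0.019 ] tri [0.6886 0.1039 0.0215]
? -103.76389965639777 0.07998905255561331
matstrip long -104.36080081921423 0.07436284663675818
strip long -149.39224633785037 0.07159302815423389
matcarton long up -125.7817385972634 0.05973744778977896
matcarton long low -128.67811207776424 0.060179660533706485
carton long low -128.8717104863353 0.06277221211918557
carton long up -127.90512374859823 0.06008349531175181
```

```bash
cat >> h.py <<'E'
from scipy.spatial.transform import Rotation as Rr
def tool():
    o=arm.observe(); return np.array(o['tool_pos']),Rr.from_quat(o['eef_rot']),o
def plan(xyz,yaw=None):
    """distance to target in tool axes; yaw (deg) of jaw axis, mod 180"""
    p,R,o=tool(); M=R.as_matrix()
    cur=np.degrees(np.arctan2(M[1,0],M[0,0]))
    print('t',round(o['time'],2),'pos',p.round(4),'yaw',round(cur,1),'tilt',(M[:,1]).round(3),'q6',round(o['q'][5],2),'F',np.round(o['force'],1),'w',round(o['grip_width'],4))
    if yaw is None: yaw=cur; d=0
    else: d=(yaw-cur+90)%180-90
    print('  turn about tool y (rad):',round(-np.radians(d),3))
    # level target orientation
    for nm,y in (('now',cur),('after turn',cur+d)):
        x=np.array([np.cos(np.radians(y)),np.sin(np.radians(y)),0]);yy=np.array([0,0,-1.]);Mt=np.c_[x,yy,np.cross(x,yy)]
        print('  shift mm',nm,(Mt.T@(np.array(xyz)-p)*1e3).round(1))
    Mt
    print('  full rotvec to target (tool axes)',Rr.from_matrix(M.T@Mt).as_rotvec().round(3))
E
python3 - <<'E'
from h import *
# carton: long dir -128.4 => jaw axis -38.4
plan([.46,.28,.25],-38.4)
plan([.55,.355,.2],-38.4)
E
```

```text
t 0.15 pos [0.2057 0.6427 0.2321] yaw 72.3 tilt [-0.    -0.001 -1.   ] q6 -0.04 F [-0.   0.2  0.2] w 0.0929
  turn about tool y (rad): -1.21
  shift mm now [-268.   -17.9 -352.7]
  shift mm after turn [-424.6  -17.9  126.3]
  full rotvec to target (tool axes) [-1.00e-03 -1.21e+00 -1.00e-03]
t 0.15 pos [0.2057 0.6427 0.2321] yaw 72.3 tilt [-0.    -0.001 -1.   ] q6 -0.04 F [-0.   0.2  0.2] w 0.0929
  turn about tool y (rad): -1.21
  shift mm now [-169.1   32.1 -415.6]
  shift mm after turn [-448.5   32.1   11.7]
  full rotvec to target (tool axes) [-1.00e-03 -1.21e+00 -1.00e-03]
```

```bash
python3 -m pendant '[[[-17,2,-42],[0,0,0],0],[[-17,2,-42],[0,0,0],0],[[-17,2,-42],[0,0,0],0],[[-17,2,-42],[0,0,0],0],[[-17,2,-42],[0,0,0],0],[[-17,2,-42],[0,0,0],0],[[-17,2,-42],[0,0,0],0],[[-17,2,-42],[0,0,0],0]]'
python3 -m pendant '[[[-17,2,-40],[0,0,0],0],[[-16,2,-40],[0,0,0],0],[[0,0,0],[0,-0.14,0],0],[[0,0,0],[0,-0.14,0],0],[[0,0,0],[0,-0.14,0],0],[[0,0,0],[0,-0.14,0],0],[[0,0,0],[0,-0.14,0],0],[[0,0,0],[0,-0.14,0],0]]'
python3 -m pendant '[[[0,0,0],[0,-0.14,0],0],[[0,0,0],[0,-0.14,0],0],[[0,0,0],[0,-0.09,0],0],[[0,0,0],[0,0,0],0]]'
python3 - <<'E'
from h import *
plan([.55,.355,.018],-38.4)
shot('wrist','w1')
E
```

```text
time: 0.95
tool_pos: [0.4855, 0.4094, 0.2164]
eef_rot: [-0.571, -0.417, 0.417, 0.571]
force: [-0.1, 0.5, 0.3]
grip_width: 0.0932
time: 1.75
tool_pos: [0.5504, 0.355, 0.2123]
eef_rot: [-0.35, -0.614, 0.615, 0.35]
force: [-0.5, 0.2, 0.2]
grip_width: 0.093
time: 2.15
tool_pos: [0.5504, 0.355, 0.2124]
eef_rot: [-0.232, -0.668, 0.668, 0.232]
force: [0.1, 0.4, 0.0]
grip_width: 0.0933
t 2.15 pos [0.5504 0.355  0.2124] yaw 141.7 tilt [-0. -0. -1.] q6 -1.94 F [0.1 0.4 0. ] w 0.0933
  turn about tool y (rad): 0.001
  shift mm now [  0.3 194.4   0.3]
  shift mm after turn [  0.3 194.4   0.3]
  full rotvec to target (tool axes) [-0.     0.001  0.   ]
```

View pics/w1.png

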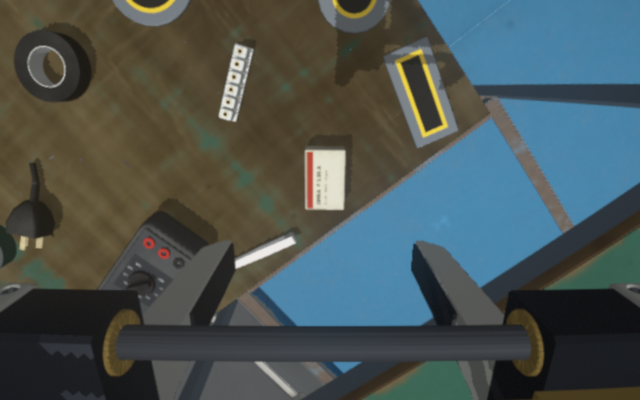

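Run:
```python
from h import *
crop('w1',280,130,370,230,'c1',6)
crop('w1',205,30,270,135,'c2',5)
crop('w1',375,35,470,155,'c3',5)
a=[cv2.imread(f'pics/c{i}.png') for i in (1,2,3)]
a=[cv2.copyMakeBorder(x,0,600-x.shape[0],0,0,0) for x in a]
m=np.hstack(a);print(m.shape,[x.shape for x in a]);cv2.imwrite('pics/c123.png',m[:, :1400])
cv2.imwrite('pics/c23.png',m[:,540:])
```

```text
(600, 1340, 3) [(600, 540, 3), (600, 325, 3), (600, 475, 3)]
```

View pics/c1.png

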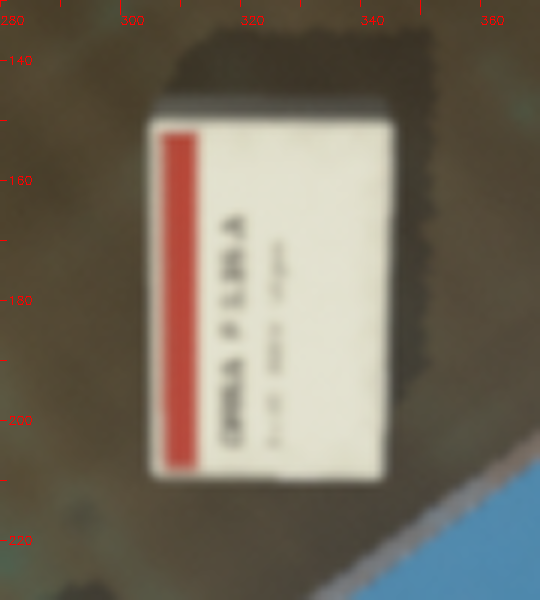

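View pics/c23.png

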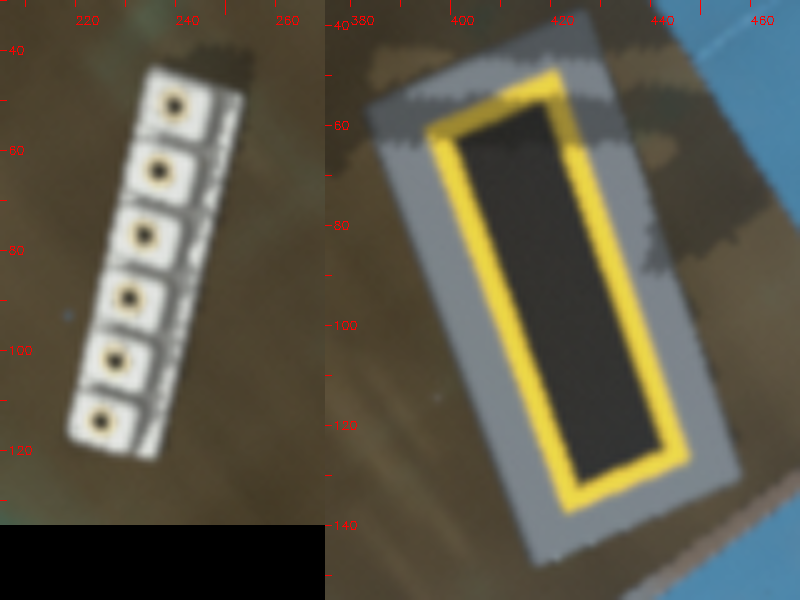

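Run:
```python
from h import *
c=cal('w1');t=cal('top0')
C=[(280+x/6,130+y/6) for x,y in [(150,121),(393,121),(386,478),(153,478)]]
X=onz(c,C,.024);print('carton',X.mean(0),np.linalg.norm(np.diff(X,axis=0),axis=1))
d=X[2]-X[1]+X[3]-X[0];print('long ang',np.degrees(np.arctan2(d[1],d[0])))
pc=np.mean(C,0);print('tri carton',tri([c,t],[pc,(212,206.75)]))
S=[(205+x/5,30+y/5) for x,y in [(175,105),(100,421)]]
X=onz(c,S,.017);d=X[1]-X[0];print('strip',X.mean(0),np.linalg.norm(d),np.degrees(np.arctan2(d[1],d[0])))
print('tri strip',tri([c,t],[np.mean(S,0),(258.5,204.75)]))
B=[(205+x/5,30+y/5) for x,y in [(243,95),(157,458)]]; print('strip base edge z3',onz(c,B,.004))
M=[(375+(x-325)/5,35+y/5) for x,y in [(555,70),(690,458),(568,512),(428,133)]]
X=onz(c,M,.005);d=X[1]-X[0]+X[2]-X[3];print('matstrip',X.mean(0),np.degrees(np.arctan2(d[1],d[0])),np.linalg.norm(np.diff(X,axis=0),axis=1))
print('tri mat',tri([c,t],[np.mean(M,0),(212.75,251.5)]))
```

```text
carton [0.55073256 0.35980975 0.024     ] [0.03953119 0.06151216 0.03991485]
long ang 51.477305330272415
tri carton [ 0.55839515  0.37086603 -0.03497469]
strip [0.56178928 0.23179134 0.017     ] 0.06019461056995499 33.99330399484726
tri strip [0.56258161 0.22917247 0.00393814]
strip base edge z3 [[0.52689081 0.21906603 0.004     ]
 [0.58600233 0.25977951 0.004     ]]
matstrip [0.42363171 0.35451369 0.005     ] 76.02748763377707 [0.08065517 0.02655389 0.08001033]
tri mat [0.42608008 0.34974517 0.01486522]
```

```bash
python3 -m pendant '[[[0,30,0],[0,0,0],0],[[0,30,0],[0,0,0],0.1],[[0,30,0],[0,0,0],0.2],[[0,25,0],[0,0,0],0.3],[[0,15,0],[0,0,0],0.3],[[0,0,0],[0,0,0],0.3]]'
python3 - <<'E'
from h import *
plan([.5505,.357,.018],-38.4)
shot('wrist','w2')
E
```

```text
time: 2.8
tool_pos: [0.5497, 0.3546, 0.0806]
eef_rot: [-0.233, -0.667, 0.668, 0.234]
force: [0.1, -0.1, -0.0]
grip_width: 0.0654
t 2.8 pos [0.5497 0.3546 0.0806] yaw 141.5 tilt [-0.003 -0.002 -1.   ] q6 -1.94 F [ 0.1 -0.1 -0. ] w 0.0654
  turn about tool y (rad): -0.002
  shift mm now [ 0.9 62.6 -2.3]
  shift mm after turn [ 0.9 62.6 -2.3]
  full rotvec to target (tool axes) [-0.003 -0.002  0.001]
```

View pics/w2.png

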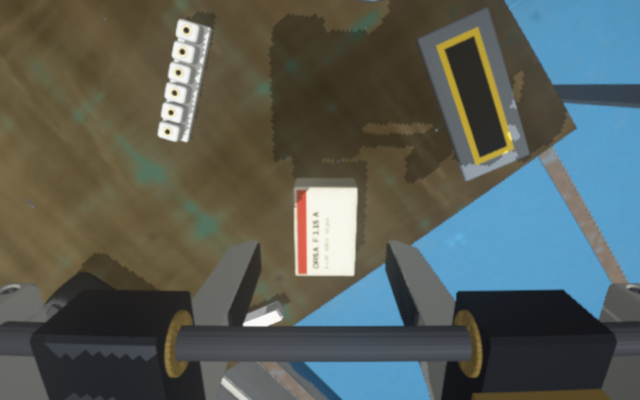

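Run:
```python
from h import *
c=cal('w2');C=[(296,187),(357,188),(355,275),(295,275)]
X=onz(c,C,.024);print(X.mean(0),np.linalg.norm(np.diff(X,axis=0),axis=1))
w=cal('w1');C1=[(280+x/6,130+y/6) for x,y in [(150,121),(393,121),(386,478),(153,478)]]
for a,b in zip(C,C1): print(tri([c,w],[a,b]).round(4))
p,R,o=tool()
# project TCP & tip
print('proj TCP',proj(c,p),'tip',proj(c,p+R.apply([0,.014,0])), 'fingers tip', proj(c,[p+R.apply([s*.0327,.014,0]) for s in(-1,1)]))
```

```text
[0.55066225 0.35935185 0.024     ] [0.03772494 0.06063994 0.04028444]
[0.5478 0.3246 0.017 ]
[0.5164 0.3478 0.0242]
[0.5549 0.3971 0.021 ]
[0.5866 0.3718 0.0212]
proj TCP [[321.90307106 273.68475624]] tip [[321.91928494 260.18450285]] fingers tip [[259.19910753 260.15520271]
 [384.60676539 260.03319798]]
```

```bash
python3 -m pendant '[[[1,25,-1],[0,0,0],0.3],[[0,20,-1],[0,0,0],0.3],[[0,12,0],[0,0,0],0.3],[[0,5,0],[0,0,0],0.3],[[0,0,0],[0,0,0],0.3]]'
python3 -m pendant '[[[0,0,0],[0,0,0],0.9],[[0,0,0],[0,0,0],0.9],[[0,0,0],[0,0,0],0.9],[[0,0,0],[0,0,0],0.9],[[0,0,0],[0,0,0],0.9],[[0,0,0],[0,0,0],0.9]]'
python3 - <<'E'
from h import *
plan([.5505,.357,.2],-38.4)
shot('wrist','w3')
E
```

```text
time: 3.35
tool_pos: [0.5511, 0.3574, 0.0211]
eef_rot: [0.233, 0.668, -0.668, -0.233]
force: [0.4, 0.1, 0.3]
grip_width: 0.065
time: 3.95
tool_pos: [0.5511, 0.3574, 0.0212]
eef_rot: [0.233, 0.668, -0.668, -0.233]
force: [-1.3, -1.1, 6.3]
grip_width: 0.0398
t 3.95 pos [0.5511 0.3574 0.0212] yaw 141.6 tilt [ 0.001  0.    -1.   ] q6 -1.93 F [-1.3 -1.1  6.3] w 0.0398
  turn about tool y (rad): -0.0
  shift mm now [   0.2 -178.8    0.7]
  shift mm after turn [   0.2 -178.8    0.7]
  full rotvec to target (tool axes) [ 0.001 -0.    -0.   ]
```

View pics/w3.png

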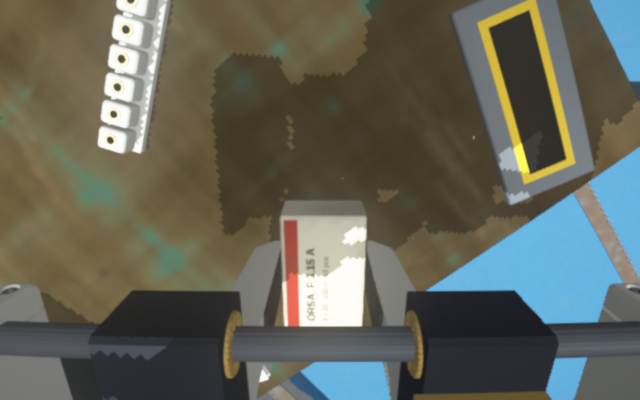

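```bash
python3 - <<'E'
from h import *
c=cal('w3');p,R,o=tool()
X=onz(c,[(324,219),(282,217),(366,218)],.024)
print(R.inv().apply(X-p).round(4))
E
python3 -m pendant '[[[0,-10,0],[0,0,0],0.9],[[0,-30,0],[0,0,0],0.9],[[0,-40,0],[0,0,0],0.9],[[0,-40,0],[0,0,0],0.9],[[0,-40,0],[0,0,0],0.9],[[0,0,0],[0,0,0],0.9]]'
python3 - <<'E'
from h import *
plan([.57,-.0055,.16],-37.2)
E
```

```text
[[ 0.0007 -0.0029  0.0279]
 [-0.0184 -0.0029  0.0289]
 [ 0.0198 -0.0029  0.0284]]
time: 4.6
tool_pos: [0.5524, 0.3582, 0.1877]
eef_rot: [0.235, 0.67, -0.665, -0.231]
force: [0.6, -0.1, -0.2]
grip_width: 0.0394
t 4.6 pos [0.5524 0.3582 0.1877] yaw 141.6 tilt [ 0.007  0.004 -1.   ] q6 -1.93 F [ 0.6 -0.1 -0.2] w 0.0394
  turn about tool y (rad): -0.021
  shift mm now [-239.8   27.7  274. ]
  shift mm after turn [-233.9   27.7  279. ]
  full rotvec to target (tool axes) [ 0.008 -0.021 -0.003]
```

```bash
python3 -m pendant '[[[-30,2,34],[0,0,0],0.9],[[-30,2,34],[0,0,0],0.9],[[-30,2,34],[0,0,0],0.9],[[-30,2,34],[0,0,0],0.9],[[-30,2,34],[0,0,0],0.9],[[-30,2,34],[0,0,0],0.9],[[-20,0,20],[0,-0.02,0],0.9],[[0,0,0],[0,0,0],0.9]]'
python3 - <<'E'
from h import *
plan([.57,-.0055,.16],-37.2)
shot('wrist','w4')
E
```

```text
time: 5.4
tool_pos: [0.5684, 0.0544, 0.1685]
eef_rot: [-0.227, -0.669, 0.67, 0.227]
force: [0.5, 0.8, -0.4]
grip_width: 0.0397
t 5.4 pos [0.5684 0.0544 0.1685] yaw 142.6 tilt [-0.    -0.001 -1.   ] q6 -2.44 F [ 0.5  0.8 -0.4] w 0.0397
  turn about tool y (rad): -0.004
  shift mm now [-37.7   8.5  46.6]
  shift mm after turn [-37.5   8.5  46.8]
  full rotvec to target (tool axes) [-0.001 -0.004 -0.   ]
```

View pics/w4.png

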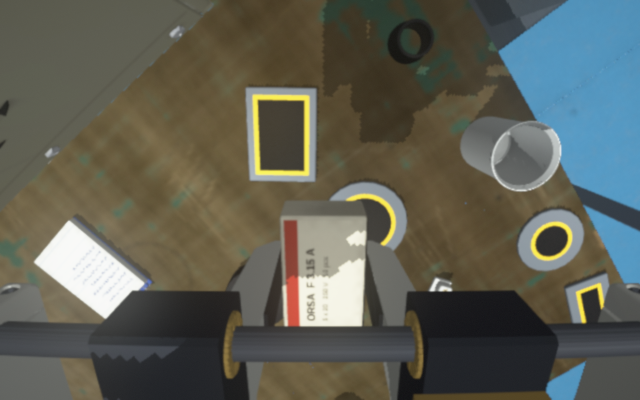

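Run:
```python
from h import *
crop('w4',230,70,330,195,'c4',6)
crop('w4',380,10,600,280,'c5',3)
```

```text
(no output)
```

View pics/c4.png

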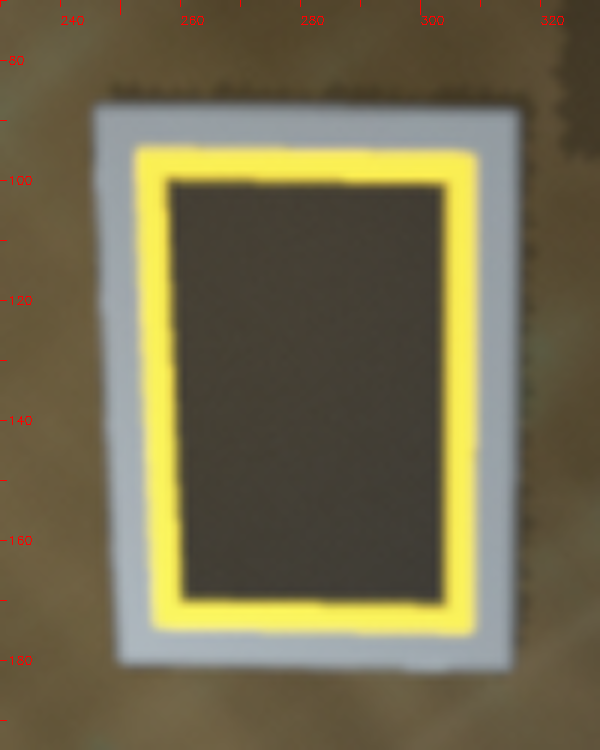

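View pics/c5.png

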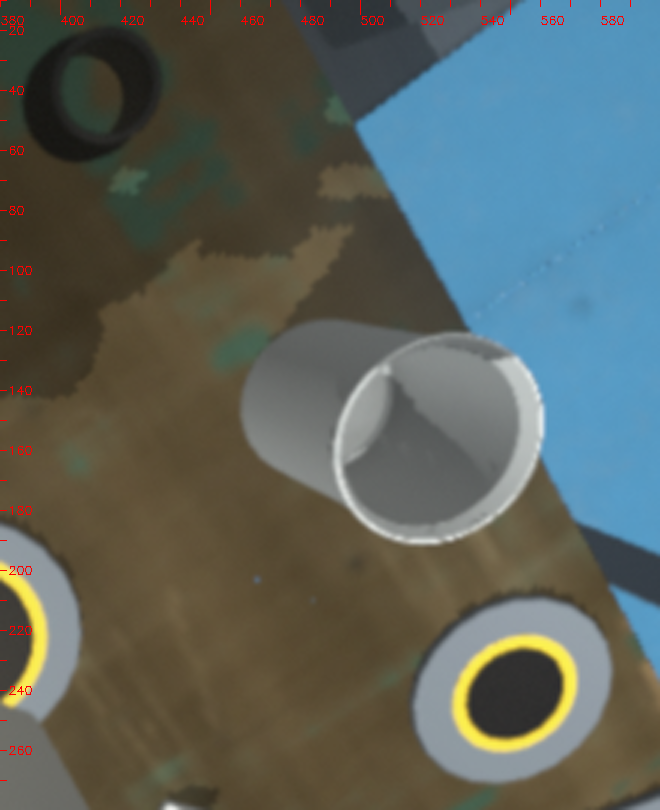

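Run:
```python
from h import *
c=cal('w4');t=cal('top0')
C=[(230+x/6,70+y/6) for x,y in [(134,147),(478,152),(476,634),(152,630)]]
X=onz(c,C,.005);print('matcarton',X.mean(0),np.linalg.norm(np.diff(X,axis=0),axis=1))
d=X[2]-X[1]+X[3]-X[0];print('long ang',np.degrees(np.arctan2(d[1],d[0])))
print('cup rim',onz(c,[(380+438/3,10+438/3)],.07),'loupe mat',onz(c,[(380+515/3,10+692/3)],.005),'loupe rim',onz(c,[(380+107/3,10+82/3)],.031))
```

```text
matcarton [ 0.57089453 -0.00232007  0.005     ] [0.04973171 0.07159587 0.04996763]
long ang 51.63940682489878
cup rim [[0.42642984 0.11468628 0.07      ]] loupe mat [[0.42181184 0.24100167 0.005     ]] loupe rim [[4.37117122e-01 3.29659721e-04 3.10000000e-02]]
```

Run:
```python
from h import *
plan([.571,-.004,.0265],-38.2)
```

```text
t 5.45 pos [0.5683 0.0561 0.1685] yaw 142.6 tilt [-0. -0. -1.] q6 -2.43 F [ 0.3  1.  -0.6] w 0.0399
  turn about tool y (rad): 0.014
  shift mm now [-38.6 142.   46.1]
  shift mm after turn [-39.2 142.   45.5]
  full rotvec to target (tool axes) [-0.     0.014  0.   ]
```

```bash
python3 -m pendant '[[[-20,0,23],[0,0,0],0.9],[[-19,10,23],[0,0.014,0],0.9],[[0,30,0],[0,0,0],0.9],[[0,35,0],[0,0,0],0.9],[[0,35,0],[0,0,0],0.9],[[0,20,0],[0,0,0],0.9],[[0,0,0],[0,0,0],0.9],[[0,0,0],[0,0,0],0.9]]'
python3 - <<'E'
from h import *
plan([.571,-.004,.0265],-38.2)
E
```

```text
time: 6.25
tool_pos: [0.5718, -0.002, 0.0393]
eef_rot: [0.23, 0.669, -0.668, -0.23]
force: [0.8, -0.0, -0.1]
grip_width: 0.0398
t 6.25 pos [ 0.5718 -0.002   0.0393] yaw 142.0 tilt [-0.  0. -1.] q6 -2.53 F [ 0.8 -0.  -0.1] w 0.0398
  turn about tool y (rad): 0.003
  shift mm now [-0.6 12.8  2.1]
  shift mm after turn [-0.6 12.8  2.1]
  full rotvec to target (tool axes) [0.    0.003 0.   ]
```

```bash
python3 -m pendant '[[[-1,6,2],[0,0,0],0.9],[[0,4,0],[0,0,0],0.9],[[0,2,0],[0,0,0],0.9],[[0,0,0],[0,0,0],0.9],[[0,0,0],[0,0,0],0.9]]'
python3 - <<'E'
from h import *
plan([.571,-.004,.0265],-38.2)
E
```

```text
time: 6.75
tool_pos: [0.5712, -0.0049, 0.0269]
eef_rot: [0.231, 0.668, -0.668, -0.231]
force: [0.8, -0.4, -0.5]
grip_width: 0.0395
t 6.75 pos [ 0.5712 -0.0049  0.0269] yaw 141.9 tilt [ 0.  0. -1.] q6 -2.53 F [ 0.8 -0.4 -0.5] w 0.0395
  turn about tool y (rad): 0.002
  shift mm now [ 0.7  0.4 -0.6]
  shift mm after turn [ 0.7  0.4 -0.6]
  full rotvec to target (tool axes) [ 0.     0.002 -0.   ]
```

Lower 1 mm, release, and lift.

```bash
python3 -m pendant '[[[0,1,0],[0,0,0],0.9],[[0,0,0],[0,0,0],0.6],[[0,0,0],[0,0,0],0.4],[[0,0,0],[0,0,0],0.25],[[0,0,0],[0,0,0],0.25],[[0,0,0],[0,0,0],0.25]]'
python3 -m pendant '[[[0,-10,0],[0,0,0],0.25],[[0,-25,0],[0,0,0],0.25],[[0,-35,0],[0,0,0],0.2],[[0,-35,0],[0,0,0],0.2],[[0,-35,0],[0,0,0],0.2],[[0,-20,0],[0,0,0],0.2],[[0,0,0],[0,0,0],0.2],[[0,0,0],[0,0,0],0.2]]'
python3 - <<'E'
from h import *
plan([.5605,.2285,.2],-57)
shot('wrist','w5'); crop('w5',240,120,420,270,'c6',4)
E
```

```text
time: 7.35
tool_pos: [0.5711, -0.0049, 0.0256]
eef_rot: [-0.231, -0.668, 0.668, 0.231]
force: [-0.2, -0.4, -0.5]
grip_width: 0.0668
time: 8.15
tool_pos: [0.5711, -0.0049, 0.1858]
eef_rot: [0.231, 0.668, -0.668, -0.23]
force: [0.6, 0.2, -0.8]
grip_width: 0.0745
t 8.15 pos [ 0.5711 -0.0049  0.1858] yaw 141.9 tilt [ 0.001 -0.    -1.   ] q6 -2.53 F [ 0.6  0.2 -0.8] w 0.0745
  turn about tool y (rad): 0.33
  shift mm now [ 152.3  -14.2 -177.2]
  shift mm after turn [ 201.5  -14.2 -118.2]
  full rotvec to target (tool axes) [ 0.    0.33 -0.  ]
```

View pics/c6.png

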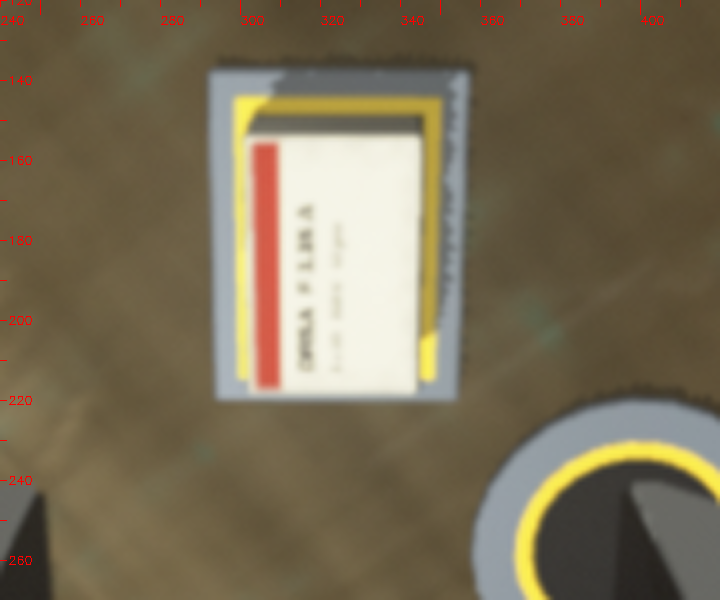

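Run:
```python
from h import *
c=cal('w5');f=lambda L:[(240+x/4,120+y/4) for x,y in L]
A=onz(c,f([(246,135),(424,135),(417,393),(250,392)]),.029);B=onz(c,f([(209,70),(470,70),(457,399),(217,399)]),.005)
print(A.mean(0)-B.mean(0))
for X in(A,B):
    d=X[2]-X[1]+X[3]-X[0];print(X.mean(0),np.degrees(np.arctan2(d[1],d[0])))
```

```text
[ 0.00091058 -0.00052377  0.024     ]
[ 0.57132114 -0.00302112  0.029     ] 51.652805669671906
[ 0.57041057 -0.00249735  0.005     ] 51.597871775103165
```

```bash
python3 -m pendant '[[[30,0,-35],[0,0,0],0.2],[[30,0,-35],[0,0,0],0.2],[[30,0,-35],[0,0,0],0.2],[[30,0,-35],[0,0,0],0.2],[[32,0,-37],[0,0,0],0.2],[[0,5,0],[0,0.15,0],0.2],[[0,5,0],[0,0.15,0],0.3],[[0,0,0],[0,0,0],0.3]]'
python3 -m pendant '[[[0,30,0],[0,0,0],0.4],[[0,20,0],[0,0,0],0.4],[[0,0,0],[0,0,0],0.4],[[0,0,0],[0,0,0],0.4]]'
python3 - <<'E'
from h import *
plan([.561,.228,.018],-56)
shot('wrist','w6');
E
```

```text
time: 9.0
tool_pos: [0.5598, 0.2283, 0.1734]
eef_rot: [-0.328, -0.625, 0.627, 0.329]
force: [0.1, -0.1, -0.2]
grip_width: 0.066
time: 9.4
tool_pos: [0.5606, 0.2279, 0.1259]
eef_rot: [-0.327, -0.627, 0.627, 0.327]
force: [0.9, 0.2, -0.8]
grip_width: 0.056
t 9.4 pos [0.5606 0.2279 0.1259] yaw 124.9 tilt [-0.001 -0.    -1.   ] q6 -1.84 F [ 0.9  0.2 -0.8] w 0.056
  turn about tool y (rad): 0.015
  shift mm now [-1.000e-01  1.079e+02 -4.000e-01]
  shift mm after turn [-1.000e-01  1.079e+02 -4.000e-01]
  full rotvec to target (tool axes) [-0.001  0.015  0.   ]
```

View pics/w6.png

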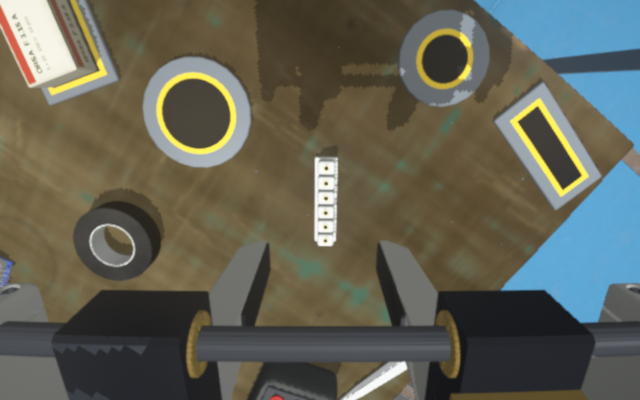

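Run:
```python
from h import *
crop('w6',295,145,355,255,'c7',5)
c=cal('w6');X=onz(c,[(327,168),(325,240.5)],.017);p,R,o=tool();d=X[1]-X[0]
print(X.mean(0),np.degrees(np.arctan2(d[1],d[0])),R.inv().apply(X.mean(0)-p)*1e3)
```

```text
[0.56176836 0.23180309 0.017     ] 33.535691538225585 [  2.64850643 109.64651357  -2.71343988]
```

View pics/c7.png

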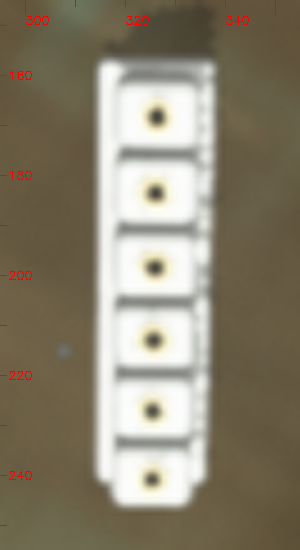

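```bash
python3 -m pendant '[[[1,30,-1],[0,0.015,0],0.4],[[1,30,-1],[0,0,0],0.4],[[0,25,0],[0,0,0],0.4],[[0,15,0],[0,0,0],0.4],[[0,8,0],[0,0,0],0.4],[[0,0,0],[0,0,0],0.4],[[0,0,0],[0,0,0],0.4]]'
python3 - <<'E'
from h import *
plan([.561,.228,.017],-56)
E
```

```text
time: 10.15
tool_pos: [0.5618, 0.2311, 0.019]
eef_rot: [0.333, 0.624, -0.624, -0.332]
force: [-0.6, 0.3, 0.0]
grip_width: 0.0555
t 10.15 pos [0.5618 0.2311 0.019 ] yaw 123.9 tilt [ 0.001  0.001 -1.   ] q6 -1.81 F [-0.6  0.3  0. ] w 0.0555
  turn about tool y (rad): -0.002
  shift mm now [-2.1  2.   2.4]
  shift mm after turn [-2.1  2.   2.4]
  full rotvec to target (tool axes) [ 0.001 -0.002 -0.   ]
```

```bash
python3 -m pendant '[[[0,2,0],[0,0,0],0.5],[[0,0,0],[0,0,0],1],[[0,0,0],[0,0,0],1],[[0,0,0],[0,0,0],1],[[0,0,0],[0,0,0],1],[[0,0,0],[0,0,0],1],[[0,0,0],[0,0,0],1],[[0,0,0],[0,0,0],1]]'
python3 - <<'E'
from h import *
plan([.5618,.2311,.17],-56)
shot('wrist','w7');
E
```

```text
time: 10.95
tool_pos: [0.5612, 0.2309, 0.0157]
eef_rot: [0.333, 0.624, -0.624, -0.333]
force: [-0.5, -0.5, 1.8]
grip_width: 0.0174
t 10.95 pos [0.5612 0.2309 0.0157] yaw 123.9 tilt [ 0.  0. -1.] q6 -1.81 F [-0.5 -0.5  1.8] w 0.0174
  turn about tool y (rad): -0.002
  shift mm now [  -0.2 -154.3   -0.6]
  shift mm after turn [  -0.2 -154.3   -0.6]
  full rotvec to target (tool axes) [ 0.    -0.002 -0.   ]
```

View pics/w7.png

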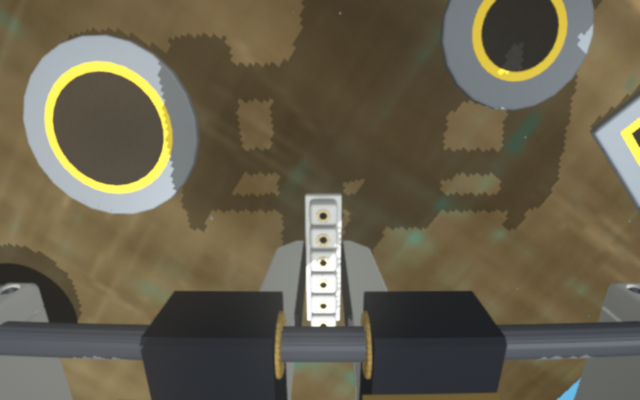

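```bash
python3 - <<'E'
from h import *
c=cal('w7');p,R,o=tool()
print(R.inv().apply(onz(c,[(323,274),(323,216),(323,306)],.017)-p)*1e3)
E
python3 -m pendant '[[[0,-10,0],[0,0,0],1],[[0,-30,0],[0,0,0],1],[[0,-40,0],[0,0,0],1],[[0,-40,0],[0,0,0],1],[[0,-30,0],[0,0,0],1],[[0,0,0],[0,0,0],1],[[0,0,0],[0,0,0],1]]'
python3 - <<'E'
from h import *
plan([.425,.352,.165],75.8-90)
E
```

```text
[[  0.07708892  -1.26603649  -1.19212505]
 [  0.06585078  -1.26746005  28.80345712]
 [  0.08397007  -1.26517474 -19.34987256]]
time: 11.7
tool_pos: [0.5613, 0.231, 0.1663]
eef_rot: [0.333, 0.624, -0.624, -0.332]
force: [-0.5, 0.3, -0.8]
grip_width: 0.0177
t 11.7 pos [0.5613 0.231  0.1663] yaw 123.9 tilt [ 0.001  0.    -1.   ] q6 -1.81 F [-0.5  0.3 -0.8] w 0.0177
  turn about tool y (rad): -0.732
  shift mm now [176.4   1.3  45.7]
  shift mm after turn [161.8   1.3 -83.9]
  full rotvec to target (tool axes) [ 0.001 -0.732 -0.001]
```

```bash
python3 -m pendant '[[[30,0,0],[0,0,0],1],[[35,0,0],[0,0,0],1],[[35,0,0],[0,0,0],1],[[20,0,0],[0,-0.146,0],1],[[0,0,0],[0,-0.146,0],1],[[0,0,0],[0,-0.146,0],1],[[0,0,0],[0,-0.146,0],1],[[0,0,0],[0,-0.146,0],1]]'
python3 -m pendant '[[[0,0,0],[0,0,0],1],[[0,0,0],[0,0,0],1]]'
python3 - <<'E'
from h import *
plan([.425,.352,.165],75.8-90)
shot('wrist','w8')
E
```

```text
time: 12.5
tool_pos: [0.4937, 0.3303, 0.1639]
eef_rot: [-0.085, -0.701, 0.702, 0.087]
force: [-0.4, -0.3, -0.5]
grip_width: 0.0176
time: 12.7
tool_pos: [0.494, 0.3303, 0.1646]
eef_rot: [-0.089, -0.701, 0.702, 0.09]
force: [-0.2, -0.5, 0.2]
grip_width: 0.0173
t 12.7 pos [0.494  0.3303 0.1646] yaw 165.4 tilt [-0.001 -0.001 -1.   ] q6 -2.34 F [-0.2 -0.5  0.2] w 0.0173
  turn about tool y (rad): -0.006
  shift mm now [72.2 -0.4 -3.6]
  shift mm after turn [72.2 -0.4 -4.1]
  full rotvec to target (tool axes) [-0.001 -0.006  0.001]
```

View pics/w8.png

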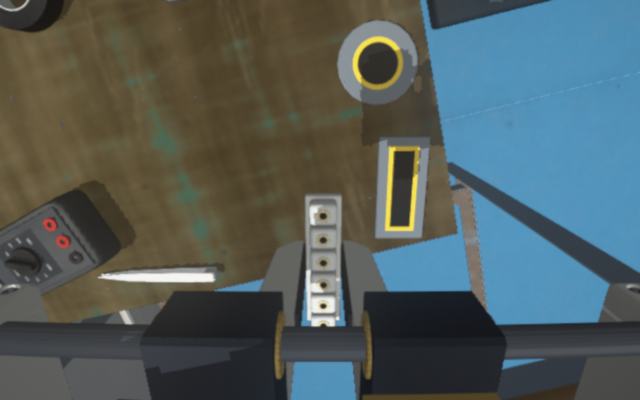

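Run:
```python
from h import *
c=cal('w8');crop('w8',330,10,445,250,'c8',3)
C=[(382,138),(430,139),(423,238),(376,236.5)]
X=onz(c,C,.005);print('mat',X.mean(0),np.linalg.norm(np.diff(X,axis=0),axis=1))
d=X[2]-X[1]+X[3]-X[0];print('long ang',np.degrees(np.arctan2(d[1],d[0])),onz(c,[(378,62)],.005))
C=[(388,147),(421,148),(416,232),(385,231)]
X=onz(c,C,.005);print('outl',X.mean(0),np.linalg.norm(np.diff(X,axis=0),axis=1))
d=X[2]-X[1]+X[3]-X[0];print('long ang',np.degrees(np.arctan2(d[1],d[0])))
p,R,o=tool();print('mat in tool',R.inv().apply(X.mean(0)-p)*1e3)
```

```text
mat [0.42284072 0.3544851  0.005     ] [0.04292467 0.09573704 0.04589374]
long ang 75.69969588975664 [[0.42190282 0.23956229 0.005     ]]
outl [0.42324376 0.35542026 0.005     ] [0.02974302 0.08133676 0.03010608]
long ang 76.6988442644512
mat in tool [ 74.69190189 159.87381856  -6.57556047]
```

View pics/c8.png

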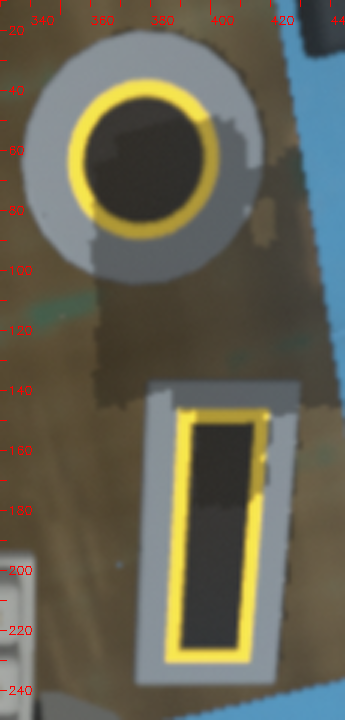

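```bash
python3 -m pendant '[[[35,0,-2],[0,0,0],1],[[37,10,-3],[0,0,0],1],[[0,30,0],[0,0,0],1],[[0,30,0],[0,0,0],1],[[0,30,0],[0,0,0],1],[[0,15,0],[0,0,0],1],[[0,0,0],[0,0,0],1],[[0,0,0],[0,0,0],1]]'
python3 - <<'E'
from h import *
plan([.425,.3535,.021],76-90)
shot('wrist','w9')
E
```

```text
time: 13.55
tool_pos: [0.4262, 0.3534, 0.0516]
eef_rot: [0.089, 0.702, -0.701, -0.088]
force: [0.3, 0.4, 0.9]
grip_width: 0.0176
t 13.55 pos [0.4262 0.3534 0.0516] yaw 165.6 tilt [ 0.001  0.    -1.   ] q6 -2.24 F [0.3 0.4 0.9] w 0.0176
  turn about tool y (rad): -0.006
  shift mm now [ 1.1 30.6  0.2]
  shift mm after turn [ 1.2 30.6  0.2]
  full rotvec to target (tool axes) [ 0.    -0.006 -0.   ]
```

View pics/w9.png

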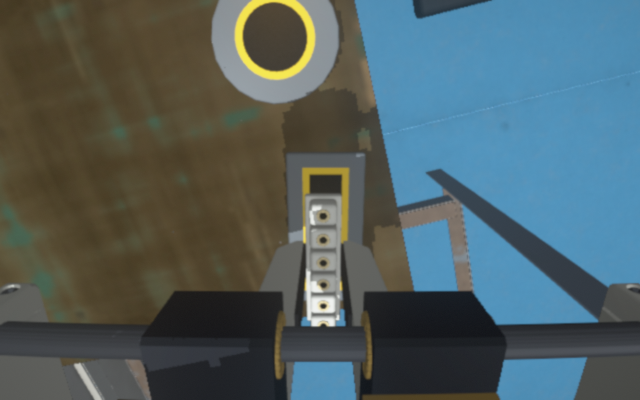

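Run:
```python
from h import *
c=cal('w9');p,R,o=tool()
a=R.inv().apply(onz(c,[(302,168),(349,168),(287,154),(366,154)],.005)-p)*1e3
print(a.round(1)); print('outline ctr z',a[:2,2].mean()-40.6,'mat ctr z',a[2:,2].mean()-49,'x',a[:2,0].mean(),a[2:,0].mean())
zt=p[2]+.00127
b=R.inv().apply(onz(c,[(323,274),(323,216),(323,195)],zt)-p)*1e3
print('strip',b.round(1))
```

```text
[[-11.3  47.1  40.7]
 [ 15.9  47.1  40.7]
 [-19.8  47.1  48.9]
 [ 25.4  47.1  48.9]]
outline ctr z 0.08816947969874889 mat ctr z -0.12023761451706605 x 2.2505321309679047 2.807820319729313
strip [[ 0.7 -1.3 -0.8]
 [ 0.7 -1.3 29.1]
 [ 0.7 -1.3 39.1]]
```

```bash
python3 -m pendant '[[[1.5,15,1],[0,0,0],1],[[0,9,0],[0,0,0],1],[[0,4,0],[0,0,0],1],[[0,0,0],[0,0,0],1],[[0,0,0],[0,0,0],1]]'
python3 - <<'E'
from h import *
plan([.425,.3535,.0207],76-90)
E
```

```text
time: 14.1
tool_pos: [0.4241, 0.3526, 0.0228]
eef_rot: [-0.088, -0.702, 0.702, 0.088]
force: [0.6, -0.0, -1.0]
grip_width: 0.0179
t 14.1 pos [0.4241 0.3526 0.0228] yaw 165.7 tilt [ 0. -0. -1.] q6 -2.24 F [ 0.6 -0.  -1. ] w 0.0179
  turn about tool y (rad): -0.005
  shift mm now [-0.6  2.1 -1.1]
  shift mm after turn [-0.6  2.1 -1. ]
  full rotvec to target (tool axes) [-0.    -0.005 -0.   ]
```

```bash
python3 -m pendant '[[[0,2,0],[0,0,0],1],[[0,0,0],[0,0,0],1],[[0,0,0],[0,0,0],0.8],[[0,0,0],[0,0,0],0.6],[[0,0,0],[0,0,0],0.5],[[0,0,0],[0,0,0],0.5],[[0,0,0],[0,0,0],0.5]]'
python3 -m pendant '[[[0,-10,0],[0,0,0],0.5],[[0,-25,0],[0,0,0],0.4],[[0,-35,0],[0,0,0],0.2],[[0,-35,0],[0,0,0],0],[[0,-35,0],[0,0,0],0],[[0,-20,0],[0,0,0],0],[[0,0,0],[0,0,0],0],[[0,0,0],[0,0,0],0]]'
python3 - <<'E'
from h import *
plan([.427,.113,.2])
shot('wrist','w10');crop('w10',250,20,420,270,'c10',3)
E
```

```text
time: 14.8
tool_pos: [0.4241, 0.3526, 0.0207]
eef_rot: [0.088, 0.702, -0.702, -0.088]
force: [0.1, 0.5, -0.3]
grip_width: 0.0445
time: 15.6
tool_pos: [0.424, 0.3526, 0.1808]
eef_rot: [0.088, 0.702, -0.701, -0.088]
force: [-0.9, 0.1, -1.5]
grip_width: 0.0922
t 15.6 pos [0.424  0.3526 0.1808] yaw 165.7 tilt [ 0.  0. -1.] q6 -2.24 F [-0.9  0.1 -1.5] w 0.0922
  turn about tool y (rad): -0.0
  shift mm now [-62.1 -19.2 231.4]
  shift mm after turn [-62.1 -19.2 231.4]
  full rotvec to target (tool axes) [ 0.  0. -0.]
```

View pics/c10.png

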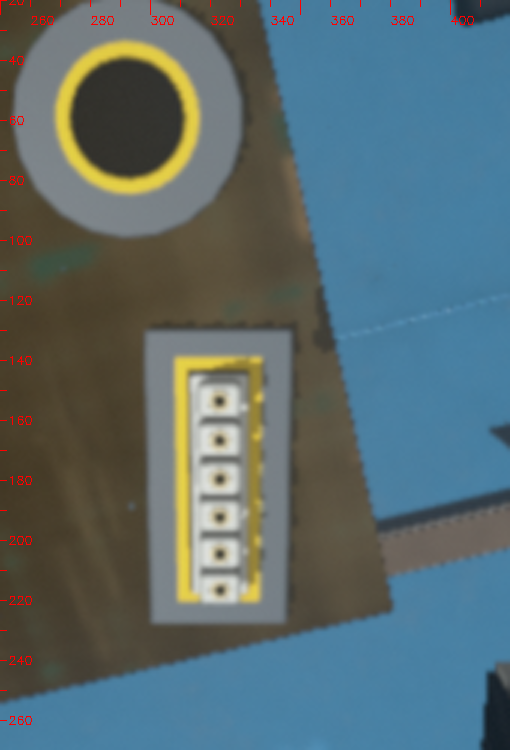

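Run:
```python
from h import *
c=cal('w10');f=lambda L:[(250+x/3,20+y/3) for x,y in L]
A=onz(c,f([(219,401),(220,590)]),.022);B=onz(c,f([(144,330),(294,330),(286,624),(151,624)]),.005)
print(A.mean(0)-B.mean(0),A.mean(0),B.mean(0))
d=A[1]-A[0];print(np.degrees(np.arctan2(d[1],d[0])));X=B
d=X[2]-X[1]+X[3]-X[0];print(np.degrees(np.arctan2(d[1],d[0])))
print('loupe mat',onz(c,f([(127.5,117)]),.005))
```

```text
[-0.00015267  0.00028152  0.017     ] [0.42355151 0.35441104 0.022     ] [0.42370418 0.35412952 0.005     ]
76.02348909886926
75.62433858238373
loupe mat [[0.42224655 0.24032929 0.005     ]]
```

```bash
python3 -m pendant '[[[-10,-3,38],[0,0,0],0],[[-10,-3,38],[0,0,0],0],[[-10,-3,38],[0,0,0],0],[[-10,-3,38],[0,0,0],0],[[-11,-3,39],[0,0,0],0],[[-11,-3,40],[0,0.14,0],0],[[0,0,0],[0,0.14,0],0],[[0,0,0],[0,0.14,0],0]]'
python3 -m pendant '[[[0,0,0],[0,0.14,0],0],[[0,0,0],[0,0.14,0],0],[[0,0,0],[0,0,0],0],[[0,0,0],[0,0,0],0]]'
python3 - <<'E'
from h import *
plan([.427,.113,.04])
shot('wrist','w11')
E
```

```text
time: 16.45
tool_pos: [0.4268, 0.1121, 0.1975]
eef_rot: [-0.235, -0.667, 0.667, 0.236]
force: [-0.5, 0.5, -0.3]
grip_width: 0.0931
time: 16.85
tool_pos: [0.4268, 0.1134, 0.1978]
eef_rot: [-0.322, -0.629, 0.63, 0.322]
force: [0.8, 0.1, 0.4]
grip_width: 0.0928
t 16.85 pos [0.4268 0.1134 0.1978] yaw 125.8 tilt [-0.001 -0.    -1.   ] q6 -1.99 F [0.8 0.1 0.4] w 0.0928
  turn about tool y (rad): -0.0
  shift mm now [-4.000e-01  1.578e+02  1.000e-01]
  shift mm after turn [-4.000e-01  1.578e+02  1.000e-01]
  full rotvec to target (tool axes) [-0.001  0.     0.001]
```

View pics/w11.png

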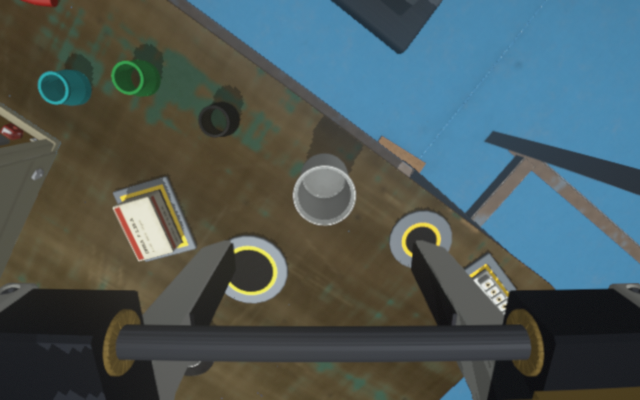

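Run:
```python
from h import *
c=cal('w11');p,R,o=tool()
X=onz(c,[(324.5,194.5)],.07);print(X,R.inv().apply(X-p)*1e3)
print('h tri',tri([c,cal('w4')],[(324.5,194.5),(380+438/3,10+438/3)]),'loupe',onz(c,[(219,118)],.031))
```

```text
[[0.42579777 0.11461122 0.07      ]] [[1.57880920e+00 1.28049799e+02 9.18023083e-02]]
h tri [0.42608092 0.11491376 0.06921029] loupe [[0.43254409 0.00332282 0.031     ]]
```

```bash
python3 -m pendant '[[[1,35,0],[0,0,0],0],[[0,35,0],[0,0,0],0],[[0,35,0],[0,0,0],0],[[0,30,0],[0,0,0],0],[[0,17,0],[0,0,0],0],[[0,6,0],[0,0,0],0],[[0,0,0],[0,0,0],0.1],[[0,0,0],[0,0,0],0.25]]'
python3 -m pendant '[[[0,0,0],[0,0,0],0.35],[[0,0,0],[0,0,0],0.45],[[0,0,0],[0,0,0],0.6],[[0,0,0],[0,0,0],0.8],[[0,0,0],[0,0,0],0.8],[[0,0,0],[0,0,0],0.8]]'
python3 - <<'E'
from h import *
plan([.427,.113,.14])
shot('wrist','w12')
E
```

```text
time: 17.7
tool_pos: [0.427, 0.1144, 0.0416]
eef_rot: [0.323, 0.629, -0.629, -0.323]
force: [-0.6, -0.5, 0.4]
grip_width: 0.0812
time: 18.3
tool_pos: [0.4267, 0.1143, 0.0409]
eef_rot: [0.323, 0.629, -0.629, -0.323]
force: [-0.3, 0.9, 4.3]
grip_width: 0.0506
t 18.3 pos [0.4267 0.1143 0.0409] yaw 125.6 tilt [ 0.  0. -1.] q6 -1.99 F [-0.3  0.9  4.3] w 0.0506
  turn about tool y (rad): -0.0
  shift mm now [ -1.3 -99.1   0.5]
  shift mm after turn [ -1.3 -99.1   0.5]
  full rotvec to target (tool axes) [ 0.  0. -0.]
```

View pics/w12.png

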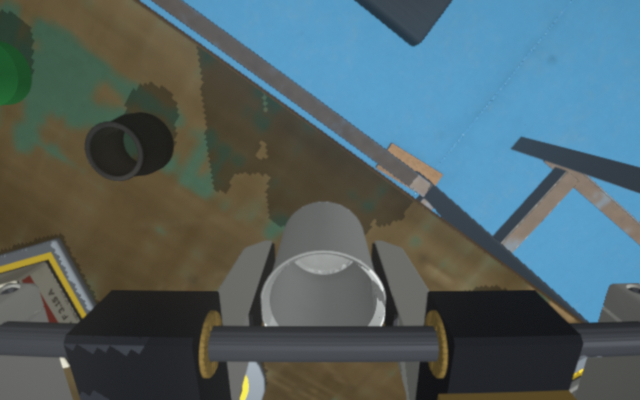

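```bash
python3 - <<'E'
from h import *
c=cal('w6');print('cupmat',onz(c,[(197,112)],.005))
c=cal('w11');print('cupmat',onz(c,[(250,269)],.005))
E
python3 -m pendant '[[[0,-10,0],[0,0,0],0.8],[[0,-20,0],[0,0,0],0.8],[[0,-30,0],[0,0,0],0.8],[[0,-30,0],[0,0,0],0.8],[[0,-10,0],[0,0,0],0.8],[[0,0,0],[0,0,0],0.8],[[0,0,0],[0,0,0],0.8]]'
python3 - <<'E'
from h import *
plan([.561,.110,.14])
E
```

```text
cupmat [[0.55969523 0.1103396  0.005     ]]
cupmat [[0.55911247 0.11018468 0.005     ]]
time: 19.05
tool_pos: [0.4261, 0.1142, 0.1396]
eef_rot: [-0.323, -0.629, 0.629, 0.324]
force: [-0.2, -0.7, -1.7]
grip_width: 0.0507
t 19.05 pos [0.4261 0.1142 0.1396] yaw 125.6 tilt [-0.001 -0.    -1.   ] q6 -1.99 F [-0.2 -0.7 -1.7] w 0.0507
  turn about tool y (rad): -0.0
  shift mm now [ -81.9   -0.4 -107.3]
  shift mm after turn [ -81.9   -0.4 -107.3]
  full rotvec to target (tool axes) [-0.001  0.     0.   ]
```

```bash
python3 -m pendant '[[[-15,0,-20],[0,0,0],0.8],[[-20,0,-27],[0,0,0],0.8],[[-20,0,-27],[0,0,0],0.8],[[-17,0,-21],[0,0,0],0.8],[[-10,0,-12],[0,0,0],0.8],[[0,0,0],[0,0,0],0.8],[[0,0,0],[0,0,0],0.8]]'
python3 -m pendant '[[[0,20,0],[0,0,0],0.8],[[0,30,0],[0,0,0],0.8],[[0,20,0],[0,0,0],0.8],[[0,10,0],[0,0,0],0.8],[[0,0,0],[0,0,0],0.8],[[0,0,0],[0,0,0],0.8]]'
python3 - <<'E'
from h import *
plan([.5605,.110,.046])
shot('wrist','w13')
E
```

```text
time: 19.75
tool_pos: [0.5604, 0.1098, 0.139]
eef_rot: [-0.323, -0.628, 0.629, 0.324]
force: [-0.2, 0.3, -0.2]
grip_width: 0.0504
time: 20.35
tool_pos: [0.5613, 0.11, 0.0616]
eef_rot: [0.323, 0.629, -0.629, -0.323]
force: [-0.4, 0.8, 0.7]
grip_width: 0.0505
t 20.35 pos [0.5613 0.11   0.0616] yaw 125.6 tilt [ 0.001  0.    -1.   ] q6 -2.04 F [-0.4  0.8  0.7] w 0.0505
  turn about tool y (rad): -0.0
  shift mm now [ 0.5 15.6  0.6]
  shift mm after turn [ 0.5 15.6  0.6]
  full rotvec to target (tool axes) [ 0.001  0.    -0.   ]
```

View pics/w13.png

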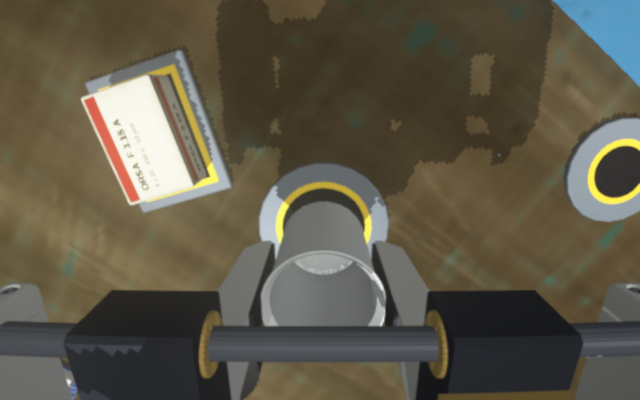

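Beaker is over its mat, concentric (mat x 260–387, beaker foot 281–367). Lower it and release.

```bash
python3 -m pendant '[[[0,7,0],[0,0,0],0.8],[[0,5,0],[0,0,0],0.8],[[0,2,0],[0,0,0],0.8],[[0,1,0],[0,0,0],0.8],[[0,0,0],[0,0,0],0.8],[[0,0,0],[0,0,0],0.8]]'
python3 - <<'E'
from h import *
plan([.5605,.110,.046])
E
```

```text
time: 21.0
tool_pos: [0.5614, 0.11, 0.0459]
eef_rot: [0.323, 0.629, -0.629, -0.323]
force: [-0.3, 0.1, 3.2]
grip_width: 0.0506
t 21.0 pos [0.5614 0.11   0.0459] yaw 125.6 tilt [ 0.  0. -1.] q6 -2.04 F [-0.3  0.1  3.2] w 0.0506
  turn about tool y (rad): -0.0
  shift mm now [ 0.5 -0.1  0.7]
  shift mm after turn [ 0.5 -0.1  0.7]
  full rotvec to target (tool axes) [ 0.  0. -0.]
```

```bash
python3 -m pendant '[[[0,0,0],[0,0,0],0.45],[[0,0,0],[0,0,0],0.3],[[0,0,0],[0,0,0],0.15],[[0,0,0],[0,0,0],0],[[0,0,0],[0,0,0],0],[[0,0,0],[0,0,0],0]]'
python3 -m pendant '[[[0,-10,0],[0,0,0],0],[[0,-25,0],[0,0,0],0],[[0,-35,0],[0,0,0],0],[[0,-35,0],[0,0,0],0],[[0,-35,0],[0,0,0],0],[[0,-15,0],[0,0,0],0],[[0,0,0],[0,0,0],0],[[0,0,0],[0,0,0],0]]'
python3 - <<'E'
from h import *
plan([.437,.001,.2])
shot('wrist','w14')
E
```

```text
time: 21.6
tool_pos: [0.5612, 0.1098, 0.0456]
eef_rot: [-0.323, -0.629, 0.629, 0.323]
force: [0.2, -0.2, -1.1]
grip_width: 0.0863
time: 22.4
tool_pos: [0.5609, 0.1098, 0.1994]
eef_rot: [-0.323, -0.629, 0.629, 0.324]
force: [-0.5, 0.7, -0.9]
grip_width: 0.0931
t 22.4 pos [0.5609 0.1098 0.1994] yaw 125.6 tilt [-0.001 -0.    -1.   ] q6 -2.04 F [-0.5  0.7 -0.9] w 0.0931
  turn about tool y (rad): -0.0
  shift mm now [-16.4  -0.6 164.1]
  shift mm after turn [-16.4  -0.6 164.1]
  full rotvec to target (tool axes) [-0.001  0.     0.   ]
```

View pics/w14.png

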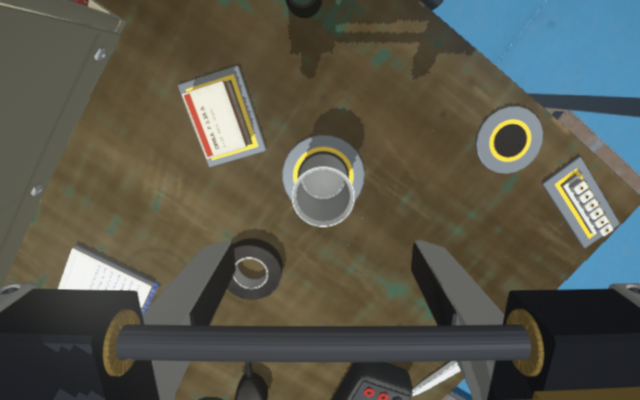

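```bash
python3 - <<'E'
from h import *
c=cal('w14');print('rim',onz(c,[(323,195.5)],.075))
E
python3 -m pendant '[[[-3,0,30],[0,0,0],0],[[-3,0,35],[0,0,0],0],[[-4,0,35],[0,0,0],0],[[-4,0,35],[0,0,0],0],[[-2,0,29],[0,0,0],0.1],[[0,20,0],[0,0,0],0.2],[[0,0,0],[0,0,0],0.2],[[0,0,0],[0,0,0],0.2]]'
python3 - <<'E'
from h import *
plan([.437,.001,.02])
shot('wrist','w15')
E
```

```text
rim [[0.56053352 0.10991507 0.075     ]]
time: 23.25
tool_pos: [0.4369, 0.0015, 0.1798]
eef_rot: [-0.323, -0.629, 0.629, 0.324]
force: [-0.3, -0.3, 0.1]
grip_width: 0.0744
t 23.25 pos [0.4369 0.0015 0.1798] yaw 125.6 tilt [-0.002  0.    -1.   ] q6 -2.25 F [-0.3 -0.3  0.1] w 0.0744
  turn about tool y (rad): -0.0
  shift mm now [ -0.4 159.8   0.2]
  shift mm after turn [ -0.4 159.8   0.2]
  full rotvec to target (tool axes) [-0.002  0.     0.001]
```

View pics/w15.png

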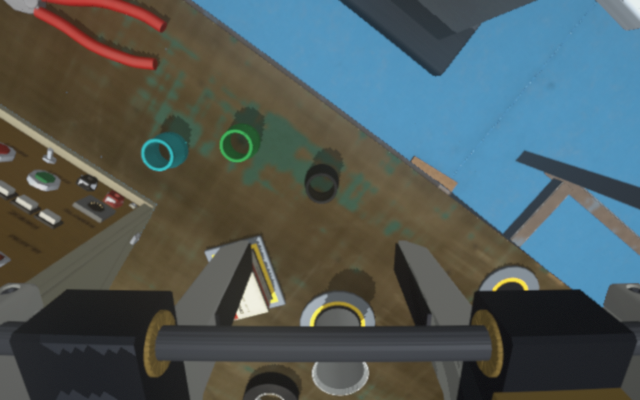

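Run:
```python
from h import *
crop('w15',210,120,360,220,'c15',5)
c=cal('w15');p,R,o=tool()
X=onz(c,[(321,183),(239,145)],.031);print(X,R.inv().apply(X-p)*1e3)
```

```text
[[ 0.43398928 -0.00214993  0.031     ]
 [ 0.44748859 -0.07922224  0.031     ]] [[ -1.28858346 149.34421051   4.7018731 ]
 [-71.80820048 149.31798991  38.60403496]]
```

View pics/c15.png

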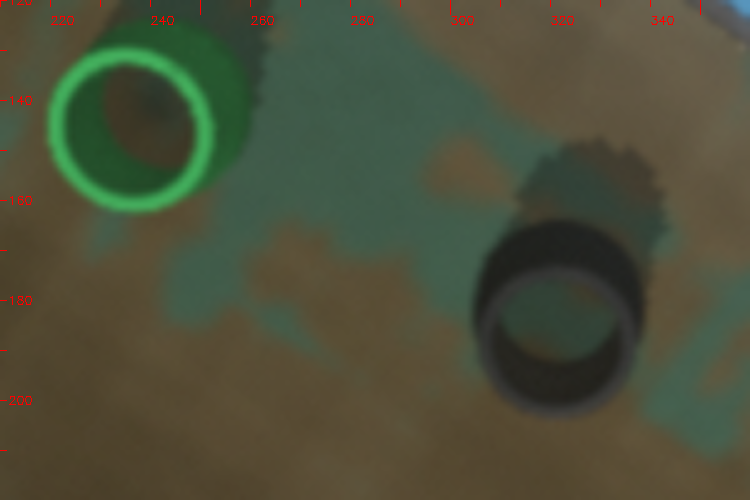

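```bash
python3 -m pendant '[[[-1,35,1],[0,0,0],0.2],[[0,35,0],[0,0,0],0.25],[[0,35,0],[0,0,0],0.25],[[0,25,0],[0,0,0],0.25],[[0,0,0],[0,0,0],0.25],[[0,0,0],[0,0,0],0.25]]'
python3 - <<'E'
from h import *
plan([.4365,.0,.018])
shot('wrist','w16')
E
```

```text
time: 23.9
tool_pos: [0.4374, 0.0002, 0.0516]
eef_rot: [-0.323, -0.629, 0.629, 0.323]
force: [0.5, -0.3, 1.3]
grip_width: 0.0694
t 23.9 pos [4.374e-01 2.000e-04 5.160e-02] yaw 125.6 tilt [-0.  0. -1.] q6 -2.25 F [ 0.5 -0.3  1.3] w 0.0694
  turn about tool y (rad): -0.0
  shift mm now [ 0.4 33.6  0.9]
  shift mm after turn [ 0.4 33.6  0.9]
  full rotvec to target (tool axes) [-0.  0.  0.]
```

View pics/w16.png

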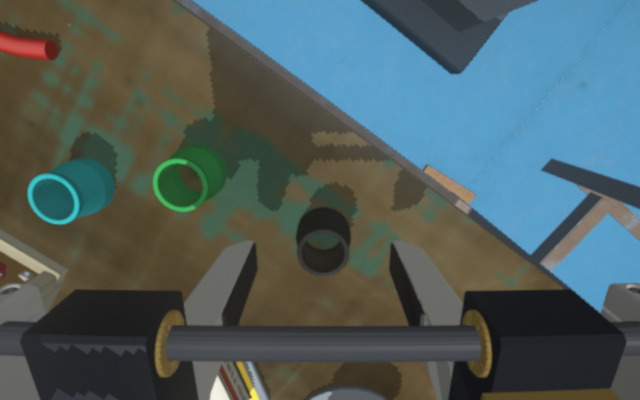

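```bash
python3 - <<'E'
from h import *
c=cal('w16');p,R,o=tool();print(R.inv().apply(onz(c,[(323.5,251)],.031)-p)*1e3)
E
python3 -m pendant '[[[0,15,0.5],[0,0,0],0.25],[[0,12,0],[0,0,0],0.25],[[0,7,0],[0,0,0],0.25],[[0,0,0],[0,0,0],0.3],[[0,0,0],[0,0,0],0.4],[[0,0,0],[0,0,0],0.5],[[0,0,0],[0,0,0],0.6]]'
python3 -m pendant '[[[0,0,0],[0,0,0],0.8],[[0,0,0],[0,0,0],0.9],[[0,0,0],[0,0,0],0.9],[[0,0,0],[0,0,0],0.9],[[0,0,0],[0,0,0],0.9]]'
python3 - <<'E'
from h import *
plan([.4225,.239,.15])
shot('wrist','w17')
E
```

```text
[[ 0.70408899 21.27139052  0.81888312]]
time: 24.65
tool_pos: [0.4368, -0.0003, 0.0171]
eef_rot: [0.323, 0.629, -0.629, -0.323]
force: [-0.4, 1.1, 0.0]
grip_width: 0.0458
time: 25.15
tool_pos: [0.4366, -0.0003, 0.0168]
eef_rot: [0.323, 0.629, -0.629, -0.323]
force: [-0.5, -0.3, 4.2]
grip_width: 0.0313
t 25.15 pos [ 4.366e-01 -3.000e-04  1.680e-02] yaw 125.6 tilt [ 0.  0. -1.] q6 -2.25 F [-0.5 -0.3  4.2] w 0.0313
  turn about tool y (rad): -0.0
  shift mm now [ 202.8 -133.2 -127.8]
  shift mm after turn [ 202.8 -133.2 -127.8]
  full rotvec to target (tool axes) [ 0.  0. -0.]
```

View pics/w17.png

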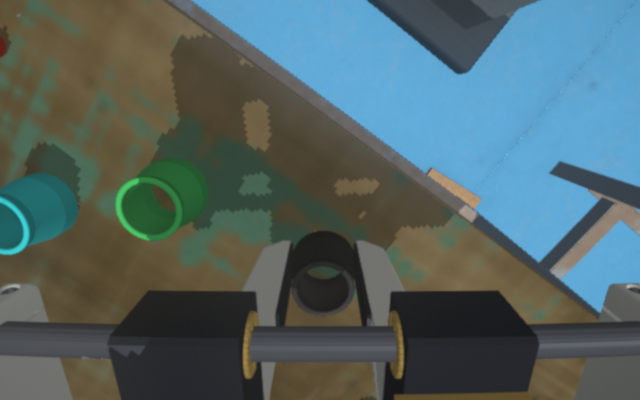

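```bash
python3 -m pendant '[[[0,-8,0],[0,0,0],0.9],[[0,-20,0],[0,0,0],0.9],[[0,-30,0],[0,0,0],0.9],[[0,-30,0],[0,0,0],0.9],[[10,-10,-6],[0,0,0],0.9],[[30,0,-19],[0,0,0],0.9],[[35,0,-22],[0,0,0],0.9],[[35,0,-22],[0,0,0],0.9]]'
python3 -m pendant '[[[35,0,-22],[0,0,0],0.9],[[30,0,-19],[0,0,0],0.9],[[15,0,-9],[0,0,0],0.9],[[5,0,-3],[0,0,0],0.9],[[0,0,0],[0,0,0],0.9],[[0,0,0],[0,0,0],0.9]]'
python3 - <<'E'
from h import *
plan([.4225,.2385,.0218])
shot('wrist','w18')
E
```

```text
time: 26.0
tool_pos: [0.4279, 0.131, 0.1143]
eef_rot: [0.323, 0.629, -0.629, -0.324]
force: [0.2, -0.5, 0.4]
grip_width: 0.0315
time: 26.6
tool_pos: [0.4222, 0.2287, 0.1144]
eef_rot: [-0.323, -0.629, 0.629, 0.323]
force: [0.1, 0.2, -0.4]
grip_width: 0.0314
t 26.6 pos [0.4222 0.2287 0.1144] yaw 125.6 tilt [-0. -0. -1.] q6 -1.75 F [ 0.1  0.2 -0.4] w 0.0314
  turn about tool y (rad): -0.0
  shift mm now [ 7.8 92.6 -6. ]
  shift mm after turn [ 7.8 92.6 -6. ]
  full rotvec to target (tool axes) [-0.001 -0.    -0.   ]
```

View pics/w18.png

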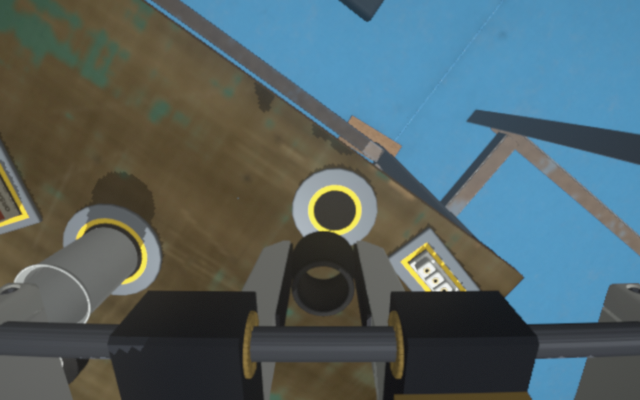

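```bash
python3 -m pendant '[[[8,20,-6],[0,0,0],0.9],[[0,30,0],[0,0,0],0.9],[[0,20,0],[0,0,0],0.9],[[0,10,0],[0,0,0],0.9],[[0,0,0],[0,0,0],0.9],[[0,0,0],[0,0,0],0.9]]'
python3 - <<'E'
from h import *
plan([.4225,.2385,.0218])
c=arm.get_calibration('wrist');print(proj(c,[.422,.2403,.005]))
shot('wrist','w19')
E
```

```text
time: 27.25
tool_pos: [0.423, 0.2391, 0.0356]
eef_rot: [0.324, 0.629, -0.629, -0.323]
force: [0.0, -0.3, -0.6]
grip_width: 0.0314
t 27.25 pos [0.423  0.2391 0.0356] yaw 125.6 tilt [ 0.001  0.    -1.   ] q6 -1.73 F [ 0.  -0.3 -0.6] w 0.0314
  turn about tool y (rad): -0.0
  shift mm now [-0.2 13.8  0.8]
  shift mm after turn [-0.2 13.8  0.8]
  full rotvec to target (tool axes) [ 0.001  0.    -0.   ]
[[325.53419113 243.72064513]]
```

View pics/w19.png

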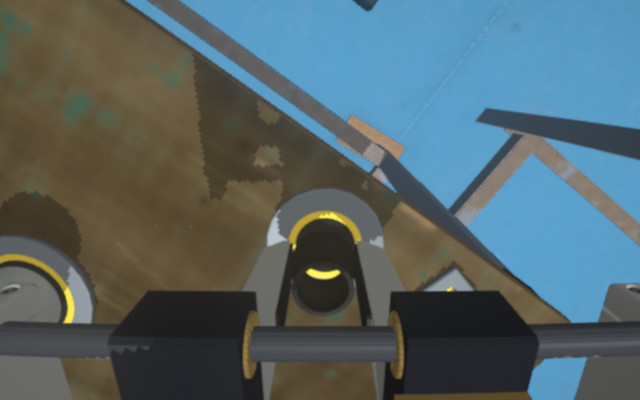

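```bash
python3 -m pendant '[[[0.5,6,0],[0,0,0],0.9],[[0,4,0],[0,0,0],0.9],[[0,2,0],[0,0,0],0.9],[[0,1,0],[0,0,0],0.9],[[0,0,0],[0,0,0],0.9],[[0,0,0],[0,0,0],0.9]]'
python3 - <<'E'
from h import *
plan([.4225,.2385,.0218])
E
```

```text
time: 27.9
tool_pos: [0.4222, 0.2397, 0.0218]
eef_rot: [0.323, 0.629, -0.629, -0.323]
force: [-1.2, -0.3, 2.4]
grip_width: 0.0312
t 27.9 pos [0.4222 0.2397 0.0218] yaw 125.6 tilt [ 0.  0. -1.] q6 -1.73 F [-1.2 -0.3  2.4] w 0.0312
  turn about tool y (rad): -0.0
  shift mm now [-1.2  0.   0.5]
  shift mm after turn [-1.2  0.   0.5]
  full rotvec to target (tool axes) [ 0.  0. -0.]
```

```bash
python3 -m pendant '[[[0,0,0],[0,0,0],0.65],[[0,0,0],[0,0,0],0.6],[[0,0,0],[0,0,0],0.5],[[0,0,0],[0,0,0],0.4],[[0,0,0],[0,0,0],0.35],[[0,0,0],[0,0,0],0.35]]'
python3 -m pendant '[[[0,-10,0],[0,0,0],0.35],[[0,-20,0],[0,0,0],0.35],[[0,-35,0],[0,0,0],0.35],[[0,-35,0],[0,0,0],0.35],[[0,-35,0],[0,0,0],0.35],[[0,-25,0],[0,0,0],0.2],[[0,0,0],[0,0,0],0.2],[[0,0,0],[0,0,0],0.2]]'
python3 - <<'E'
from h import *
plan([.4225,.2385,.2])
shot('wrist','w20')
E
```

```text
time: 28.5
tool_pos: [0.4222, 0.2397, 0.0216]
eef_rot: [-0.323, -0.629, 0.629, 0.323]
force: [0.4, -0.1, -0.6]
grip_width: 0.0597
time: 29.3
tool_pos: [0.4222, 0.2397, 0.1823]
eef_rot: [0.323, 0.629, -0.629, -0.323]
force: [0.2, -1.2, -0.9]
grip_width: 0.0737
t 29.3 pos [0.4222 0.2397 0.1823] yaw 125.6 tilt [ 0.001  0.    -1.   ] q6 -1.73 F [ 0.2 -1.2 -0.9] w 0.0737
  turn about tool y (rad): -0.0
  shift mm now [ -1.1 -17.7   0.5]
  shift mm after turn [ -1.1 -17.7   0.5]
  full rotvec to target (tool axes) [ 0.001  0.    -0.   ]
```

View pics/w20.png

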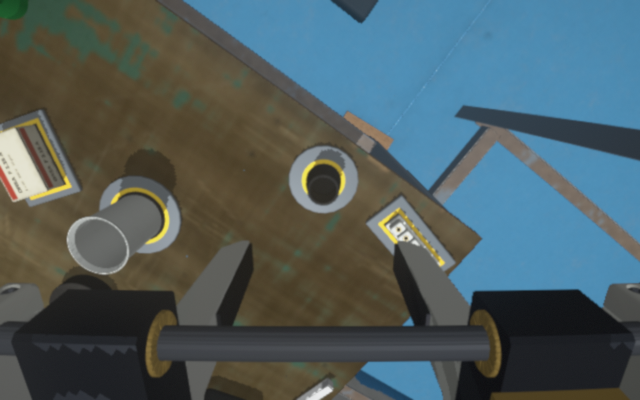

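```bash
python3 -m pendant '[[[0,-25,0],[0,0,0],0.2],[[0,-30,0],[0,0,0],0.2],[[45,0,0],[0,0,0],0.2],[[45,0,0],[0,0,0],0.2],[[45,0,0],[0,0,0],0.2],[[45,0,0],[0,0,0],0.2],[[45,0,0],[0,0,0],0.2],[[45,0,0],[0,0,0],0.2]]'
python3 -m pendant '[[[45,0,0],[0,0,0],0.2],[[45,0,0],[0,0,0],0.2],[[0,0,0],[0,0,0],0.2],[[0,0,0],[0,0,0],0.2]]'
python3 - <<'E'
from h import *
plan([.2,.6,.2])
shot('top','top1');shot('scene','scene1')
crop('top1',185,145,385,275,'c_top1',4)
crop('scene1',205,140,385,270,'c_scene1',4)
E
```

```text
time: 30.15
tool_pos: [0.2634, 0.4603, 0.2355]
eef_rot: [-0.323, -0.628, 0.629, 0.323]
force: [-0.1, 0.0, 0.1]
grip_width: 0.0743
time: 30.55
tool_pos: [0.212, 0.5325, 0.2351]
eef_rot: [-0.323, -0.628, 0.63, 0.323]
force: [-0.1, 0.2, -0.1]
grip_width: 0.0745
t 30.55 pos [0.212  0.5325 0.2351] yaw 125.7 tilt [-0.001 -0.002 -1.   ] q6 -1.05 F [-0.1  0.2 -0.1] w 0.0745
  turn about tool y (rad): -0.0
  shift mm now [ 61.8  35.1 -29.7]
  shift mm after turn [ 61.8  35.1 -29.7]
  full rotvec to target (tool axes) [-0.002 -0.    -0.001]
```

View pics/c_top1.png

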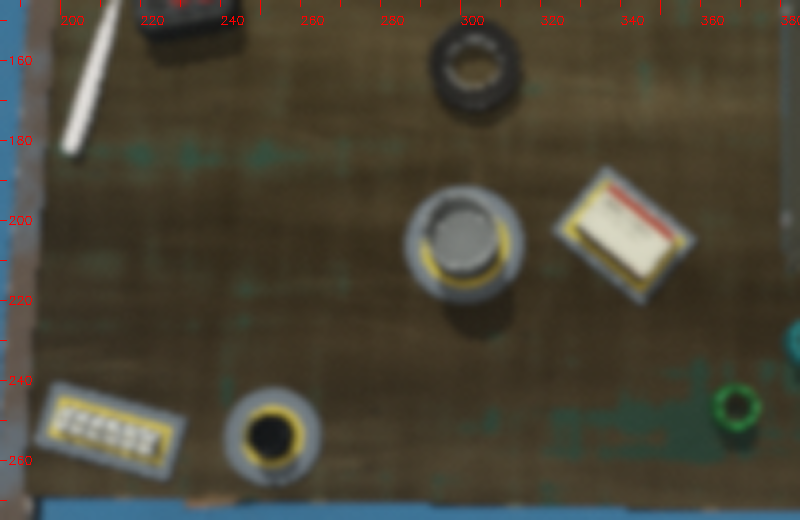

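View pics/c_scene1.png

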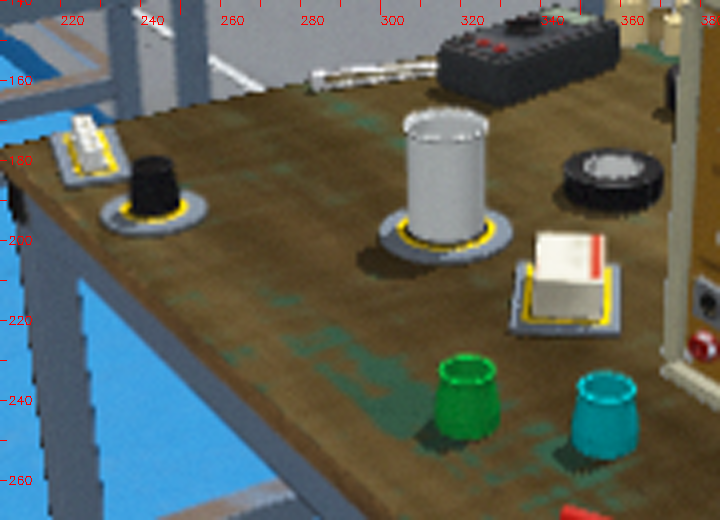

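Run:
```python
from h import *
t=cal('top1');P=lambda x,y:(185+x/4,145+y/4)
for n,xy,z,m in [('cup',(463,235),.075,(464,244)),('loupe',(271,435),.036,(272,436)),('carton',(627,230),.029,(624,235)),('strip',(110,425),.022,(111,426))]:
    print(n,((onz(t,[P(*xy)],z)-onz(t,[P(*m)],.005))*1e3).round(1))
s=cal('scene1');Q=lambda x,y:(205+x/4,140+y/4)
print('cup rim scene',tri([t,s],[P(463,235),Q(446,121)]),'loupe rim',tri([t,s],[P(271,435),Q(154,162)]))
w=cal('w20');print('w20 loupe',onz(w,[(323,185)],.036),onz(w,[(324,180)],.005))
a=cv2.imread('pics/top0.png')[220:275,395:465].astype(int);b=cv2.imread('pics/top1.png')[220:275,395:465].astype(int);print('cutters diff',abs(a-b).max())
a=cv2.imread('pics/top0.png')[145:180,285:325].astype(int);b=cv2.imread('pics/top1.png')[145:180,285:325].astype(int);print('tape diff',abs(a-b).max())
crop('w20',280,130,370,220,'c20',6)
```

```text
cup [[-3.2 -2.  70. ]]
loupe [[ 0.3 -4.  31. ]]
carton [[ 0.2 -0.6 24. ]]
strip [[ 0.4 -3.5 17. ]]
cup rim scene [0.55842928 0.10520231 0.07976742] loupe rim [0.42332936 0.2330492  0.04025915]
w20 loupe [[0.41970101 0.23821014 0.036     ]] [[0.42196897 0.2410734  0.005     ]]
cutters diff 3
tape diff 3
```

View pics/c20.png

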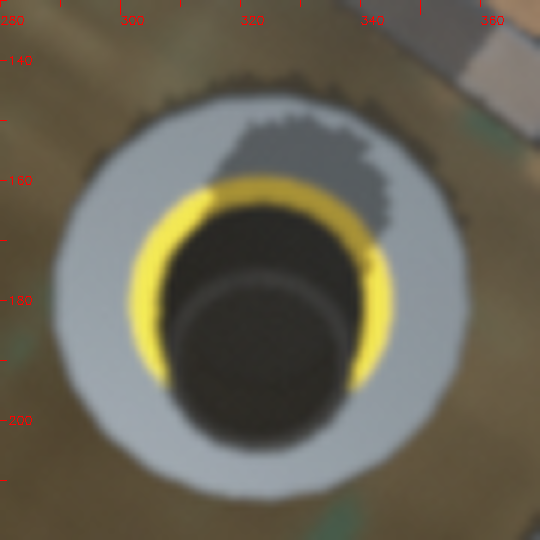

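```bash
python3 -c "
from plant import arm
print(arm.job_done(), arm.observe()['time'])"
```

```text
the job is handed in; nothing more can be done
the job is handed in; nothing more can be done
```

I put the carton, terminal strip, beaker and black loupe on their matching mats and handed the job in at about 31 s of the 114 s. All four were upright and released, and the arm was clear of everything.

**Wrist-camera checks**
- **Carton:** about 1 mm off centre, and within 0.1° of its outline.
- **Strip:** about 0.3 mm off centre, and within 0.4° of its outline.
- **Loupe:** its foot fills the dark disc evenly. Measuring by the rim gives about 3–4 mm off.
- **Beaker:** within about 2 mm.

**Top-view check:** this put everything within about 4 mm of centre, against the 12 mm limit.

**Tape and cutters:** their patches in the top picture are unchanged from the start. The green and turquoise look-alikes were left alone.

**Disagreements:**
- The wrist and top cameras disagreed by 3–5 mm in absolute position. I used differences within one camera and averages, and took the last fits by eye against the outlines.
- Triangulating the top and scene views put the beaker and loupe rims about 4–5 mm too high. I put that down to reading the rims in blurred pictures, as both stand flat in the views.

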